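# Pack the bar tools in the travel tray and clamp the hold-down bar

### The arm

A 7-joint arm with a two-finger parallel gripper is mounted at the origin on the work surface. World frame = base frame: x ahead of the robot, y to its left, z up, the work surface at z = 0. Lengths are in m, angles in rad, forces in N, time in s.
With the tool pointing down it reaches from about 0.425 to 0.825 m from the base axis. Payload 3.6 kg.
Tool frame: the origin (TCP) lies at the very end of the fingers, on their centre line; the grasp point (between the pads) lies arm.grasp_offset behind it (arm.grasp_offset is the distance from the TCP to the grasp point, in m); z points along the fingers, y is the line along which they close (so a half turn about z gives the same grasp; the last joint's range is limited). The gripper opens to 93 mm and grips with 3 to 60 N. Pads are 15 mm wide; open, the fingers measure 128 mm over their backs; the gripper's body (75 mm by 188 mm) begins 65 mm behind the grasp point.
Start: joints at [1.173, 0.615, -0.013, 1.423, 0.008, 1.103, -0.04], TCP at [0.236, -0.606, 0.219] pointing down, gripper open.
Joint ranges: [-3.12, 3.12], [-0.3, 2.06], [-1.34, 1.32], [0.26, 2.42], [-1.36, 4.5], [0.01, 1.98], [-2.84, 2.84]. Speed limits (rad/s): [2.79, 2.79, 3.14, 3.14, 3.14, 3.14, 3.14].

### API

Orientations are given as a unit quaternion [x, y, z, w].
In Python, from rig import arm, vision gives the robot as it stands. The module is installed in compiled form; this text tells all that it offers.
- The arm moves only by the tool arm_command, never from a script. Its argument "series" is a list of rows, each a list of 3 entries, a list of its own where there are three numbers: the turn, a rotation vector about the tool's x, y, z in degrees, then the shift along the tool's x, y, z in cm, then the opening, from 0 (shut) to 1 (fully open). A call has 1 to 8 rows; each row shifts and turns the commanded pose from where the row before left it, along the tool's axes as they then stand; what a row does not reach is not made up. A row lasts 1/12 s, in which the tool goes at most 41.7 mm and 7.16 degrees, less where a joint would pass 70% of its speed; a pose out of reach is approached as far as the arm can. A call with a gripper value outside its range is refused whole. The fingers move at their own pace and stop on an object; "grip_force" is the grip in N (left out, the last holds). Time passes only in rows, so rows that do not move let the fingers close. It gives the time, the measured TCP pose, the force, the opening and the grip force at its end, in the units of the state.
- arm.state(): the state, without advancing time (a new reading comes with each control period).
- vision.grab_frame(name): name is "scene" or "top" or "wrist"; returns a dict with "frame" (400x640x3 uint8, red, green, blue), "mtx" (3x3 intrinsics, pixels), "xyz" and "rotation" of the camera in the world. Camera axes: x right, y down, z forward; pixel columns grow to the right and rows downward; lengths in m; the calibration is good to about 2 mm. A picture is of the moment at which its call begins. There is no depth.
- arm.job_done(): hands the job in; it is judged then, once.
The state is a dict: "clock": time; "q": joint angles; "joint_velocities": joint speeds; "effort": joint torques, N m; "tool_pos": TCP position; "tcp_rot": TCP orientation; "wrist_force": force on the tool from outside, world axes, zero at the start; "ft_torque": the same for the moment, N m; "grip_width": opening from 0.0 (shut) to 1.0 (fully open); "gripper_force": force on a finger pad.
Only numpy, scipy, OpenCV 4.12 (cv2) and the standard library are available. Lean on these libraries where they do the work, as an engineer would, in place of code of your own. Each camera call takes 0.05 s, during which the arm holds its last target. There are 200 camera calls.

### The job

Pack the coffee cart's bar tools away for the road: loosen the red clamp knob on the tool tray, slide the hold-down bar back to its stop by the near end of the tray, and with the bar parked there lay every tool from the grey mat flat in a bay of its own, head towards the far end of the tray. Then slide the bar over the handles up to its other stop and turn the knob fully tight again. Do not disturb the portafilter or the tamper.

Things in the scene. Friction and masses are not known exactly. Their poses are not given: they have to be found in the camera images.
- tray: fixed wooden tool tray, 240 long (its x, pointing from the near, parking end to the far end) by 266 wide (its y). Origin: centre of its underside. Floor top at z = 8. Four bays side by side, each running along x. Aluminium rails along both sides, centred at y = -124 and +124, 18 wide, top at z = 30; the hold-down bar rides on them.
- bay0 (a point): middle of bay 0 on its floor (cork-lined), axes as the tray's. Bay 0 is at the -y side, next to the knob's rail. A bay is 178 long and 50 wide; bays stand 56 apart, parted by ribs 6 thick that rise 14 above the floor. The ribs are left out from 59 short of the middle to 36 beyond it along x, so that fingers fit beside a handle. A tool fits with its middle here, 9 to spare at each end
- bay1 (a point): middle of bay 1 on its floor, 56 to the +y side of bay 0; otherwise as bay 0
- bay2 (a point): middle of bay 2 on its floor, 56 to the +y side of bay 1; otherwise as bay 0
- bay3 (a point): middle of bay 3 on its floor, 56 to the +y side of bay 2; otherwise as bay 0
- bar (a joint): aluminium hold-down bar across the tray, 38 wide, underside at z = 31, top at z = 39. Metres of slide: 0 = far stop, over the handles (bar centre at tray x = -4); 0.09 = parked at its near stop (tray x = -94), clear of the bays. Slides with 2 to 3 N once the knob is loose, held fast while the knob is tight. It starts clamped 0 to 30 mm short of the far stop
- bar_grip (a point): black finger grip on top of the middle of the bar, 14 thick along the slide, 45 wide across it, standing from z = 39 to z = 65; this point is inside it at z = 54, axes as the tray's
- knob (a joint): clamp knob at the -y end of the bar, riding with it. Radians: 0 = fully tight (clockwise from above), 1.5 = fully loose (anticlockwise), stops at both; the clamp lets go beyond about 0.5. It stays where it is left; about 0.25 N m turns it
- knob_grip (a point): on the knob's vertical axis, at z = 69, inside the red wing. The wing is 52 long, 14 thick and stands from z = 55 to z = 79; it points along this point's x, which is the tray's x when the knob reads 0 and turns with the knob
- brush: bench brush: pale wooden handle, steel ferrule, brown bristles; head 36 wide, 18 tall. Lies flat on a 4 thick grey mat, 160 long in all. Origin: middle of its length, on the underside; x runs along it towards the head, z up. Handle from x = -80 to +20, 20 wide and 20 tall; grasp it across at x = 0 (close to the centre of mass).
- scraper: scraper: black handle, flat steel blade 38 wide, 4 thick. Lies flat on a 4 thick grey mat, 160 long in all. Origin: middle of its length, on the underside; x runs along it towards the head, z up. Handle from x = -80 to +20, 20 wide and 20 tall; grasp it across at x = 0 (close to the centre of mass).
- scoop: dosing scoop: brown wooden handle, steel bowl 38 across, 26 tall. Lies flat on a 4 thick grey mat, 160 long in all. Origin: middle of its length, on the underside; x runs along it towards the head, z up. Handle from x = -80 to +20, 20 wide and 20 tall; grasp it across at x = 0 (close to the centre of mass).
- group_brush: group-head brush: blue handle and blue head 36 wide with a white bristle pad facing up, 24 tall. Lies flat on a 4 thick grey mat, 160 long in all. Origin: middle of its length, on the underside; x runs along it towards the head, z up. Handle from x = -80 to +20, 20 wide and 20 tall; grasp it across at x = 0 (close to the centre of mass).
- brush_head (a point): tip of the brush's head, at x = 80, z = 8 in its frame
- scraper_head (a point): tip of the scraper's head, at x = 80, z = 8 in its frame
- scoop_head (a point): tip of the scoop's head, at x = 80, z = 8 in its frame
- group_brush_head (a point): tip of the group_brush's head, at x = 80, z = 8 in its frame
- tamper: bystander: chrome flat-based tamper, 58 across, 97 tall, standing; origin under its centre
- portafilter: bystander: steel portafilter with a black handle, about 210 long, 46 tall; origin on the bench between bowl and handle, bowl to +x
Mind the look-alikes: they are no part of the job. What is shaped like the scraper but orange is not meant. Leave any yellow look-alike of the group_brush alone.

How it is judged:
By the outcome, as a careful person would: the job done as asked, in the order asked, and still so for the second after the job is handed in, with the robot touching nothing.
Of brush, scraper, scoop, group_brush only 3 to 4 are there at a start; the rules pass over those that are not, and their reading is None.
At some moment in a run one of brush, scraper, scoop, group_brush may be knocked a few centimetres aside while the robot is not near it.
Once in a run the grip may slacken for a moment while it holds something.
It also fails if it takes over 210 s, if anything falls off the work surface, if the arm or the gripper's body presses on something with over 40 N, if the wrist force passes 120 N, or if a joint passes its speed limit or range.

## Working session

There is one attempt and no reset: what is moved stays moved. The work goes in short steps, Python scripts to look and compute and a tool call to move; the robot and the scene stay as the last step left them, time stands still between calls to the robot, and variables do not carry over. Pictures are saved under pics/ and viewed, at most 14 in all, crops included, and the job is handed in when it is done.

Besides the shell and the picture viewer there is one more tool, called after "Emit:" as a command line: name --argument value ..., lists and objects as JSON in quotes. arm_command: Moves the arm, as the interface text tells. Its arguments: {"type":"object","properties":{"series":{"type":"array","items":{"type":"array"}},"grip_force":{"type":"number"}},"required":["series"]}

```bash
mkdir -p pics; ls
python3 - <<'E'
from rig import arm, vision
import cv2
s=arm.state()
for k,v in s.items(): print(k,v)
print(arm.grasp_offset)
for n in ("scene","top"):
    f=vision.grab_frame(n); cv2.imwrite(f"pics/{n}0.png",f["frame"][:,:,::-1]); print(n,f["mtx"],f["xyz"],f["rotation"])
E
```

```text
pics
clock 0.0
q [ 1.17348935  0.61590667 -0.0126384   1.42488696  0.00811082  1.10339811
 -0.04037234]
joint_velocities [-6.12426167e-04 -4.85328901e-04 -1.43495778e-03 -2.13843174e-05
 -1.12381275e-03  8.33866283e-04 -5.49122092e-04]
effort [-3.91649610e-04 -4.58937049e+01  2.09036199e-01 -1.65742189e+01
 -6.11185958e-02  2.04823277e-02  2.25042245e-04]
tool_pos [ 0.23526946 -0.60507988  0.21749322]
tcp_rot [ 9.82850368e-01  1.84400461e-01 -2.51378032e-04 -1.24937951e-03]
wrist_force [ 0.42288412 -0.39533158 -0.05075061]
ft_torque [ 0.04325593 -0.04782681  0.01312867]
gripper_force 0.0
grip_width 0.9966648174428767
0.0188
scene [[407.54785474   0.         320.63933091]
 [  0.         407.54785474 207.28022356]
 [  0.           0.           1.        ]] [1.27514981 0.02496008 1.16972019] [ 0.68879816  0.6480527  -0.22394592 -0.23544217]
top [[444.63774887   0.         318.66678806]
 [  0.         444.63774887 201.90018042]
 [  0.           0.           1.        ]] [0.32687686 0.06600925 1.59305818] [ 0.71612179 -0.69664068  0.03202107 -0.02891367]
```

View pics/scene0.png

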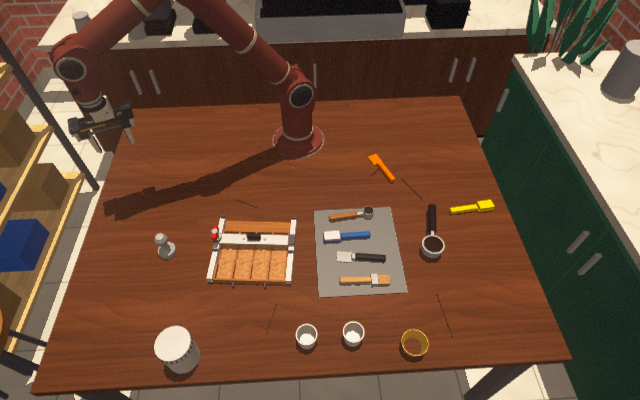

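View pics/top0.png

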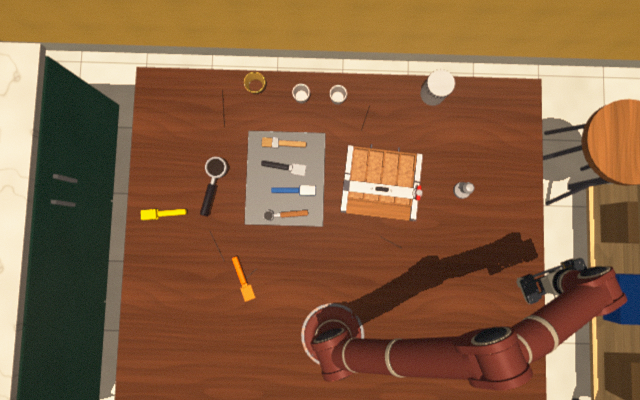

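Scene: tray near (382,184) in the top view, with its knob at (419,192). Top-view candidates:
- **Brush:** pale handle, (284,143).
- **Scraper:** black, (283,166). Its look-alike is orange, (243,280), leave alone.
- **Group_brush:** blue, (293,190). Its look-alike is yellow, (163,214), leave alone.
- **Scoop:** (286,214).
- **Bystanders:** portafilter (212,185), tamper (464,189).

So all four tools are on the mat.

```bash
cat > h.py <<'E'
import numpy as np, cv2, time
from scipy.spatial.transform import Rotation as R
from rig import arm, vision
def grab(n,save=None):
    f=vision.grab_frame(n)
    if save: cv2.imwrite(f"pics/{save}.png",f["frame"][:,:,::-1])
    f["R"]=R.from_quat(f["rotation"]).as_matrix() if np.size(f["rotation"])==4 else np.array(f["rotation"]); f["xyz"]=np.array(f["xyz"]); return f
def ray(f,p):
    d=f["R"]@np.linalg.inv(f["mtx"])@np.array([p[0],p[1],1.]); return d/np.linalg.norm(d)
def plane(f,p,z):
    d=ray(f,p); return f["xyz"]+d*(z-f["xyz"][2])/d[2]
def proj(f,X):
    c=f["R"].T@(np.array(X)-f["xyz"]); u=f["mtx"]@c; return u[:2]/u[2]
def tri(fp):  # [(f,p),...] -> point, residuals(m)
    A=0;b=0
    for f,p in fp:
        d=ray(f,p);P=np.eye(3)-np.outer(d,d);A=A+P;b=b+P@f["xyz"]
    X=np.linalg.solve(A,b); return X,[np.linalg.norm(proj(f,X)-p) for f,p in fp]
def go(xyz,yaw_x=None,verbose=True):
    """print tool-frame turn (deg) and shift (cm) from the current pose to a tool-down pose at xyz, tool x along yaw_x (rad)"""
    s=arm.state(); R0=R.from_quat(s["tcp_rot"])
    if yaw_x is None: a=R0.as_matrix()[:,0]; yaw_x=np.arctan2(a[1],a[0])
    T=R.from_euler('z',yaw_x)*R.from_euler('x',np.pi)
    rv=(R0.inv()*T).as_rotvec(degrees=True); 
    d=np.array(xyz)-s["tool_pos"]
    print("t%.1f"%s["clock"],"pos",np.round(s["tool_pos"],4),"turn",rv.round(1),"shift(pre-turn axes) cm",(R0.inv().apply(d)*100).round(2),"(post-turn)",(T.inv().apply(d)*100).round(2),"F",np.round(s["wrist_force"],1),"w %.3f gf %.1f"%(s["grip_width"],s["gripper_force"]))
E
python3 - <<'E'
from h import *
t=grab("top"); s=grab("scene")
for n,p,q,z in [("knob",(419,192),(214,234),.07),("bargrip",(381,189),(254,237),.06),("brush",(284,143),(365,281),.014),("scraper",(283,166),(361,257),.014),("gb",(293,190),(347,236),.014),("scoop",(286,214),(351,214),.014),("tamper",(464,189),(165,246),.05),("porta",(212,185),(432,232),.03)]:
    print(n,plane(t,p,z).round(3),tri([(t,p),(s,q)]))
w=grab("wrist"); st=arm.state(); T=R.from_quat(st["tcp_rot"]).as_matrix()
print("cam in tool",T.T@(w["xyz"]-st["tool_pos"]),(T.T@w["R"]).round(3),w["mtx"][0])
print("toolx",T[:,0])
go([0.58,-0.1,0.40],0); go([0.58,-0.1,0.40],-np.pi/2)
E
```

```text
knob [ 0.502 -0.284  0.07 ] (array([ 0.50315105, -0.28414531,  0.06306317]), [np.float64(0.386378293997685), np.float64(0.41136657033196505)])
bargrip [ 0.51  -0.154  0.06 ] (array([ 0.51197373, -0.15497276,  0.04655179]), [np.float64(0.2855340003230046), np.float64(0.30330184777551944)])
brush [0.673 0.192 0.014] (array([0.67481691, 0.19500921, 0.00690883]), [np.float64(0.7741478976277683), np.float64(0.8852425855434823)])
scraper [0.589 0.192 0.014] (array([0.58956   , 0.19378788, 0.01198245]), [np.float64(0.3452606445663106), np.float64(0.3775097679183502)])
gb [0.504 0.154 0.014] (array([0.50391145, 0.15562156, 0.01172611]), [np.float64(0.49253770415593), np.float64(0.5161765015471024)])
scoop [0.417 0.176 0.014] (array([0.41691032, 0.17766842, 0.01937761]), [np.float64(0.625659987806691), np.float64(0.6278068116182484)])
tamper [ 0.52  -0.446  0.05 ] (array([ 0.52136397, -0.44904393,  0.03478527]), [np.float64(0.5620668344997048), np.float64(0.6122416857389055)])
porta [0.511 0.44  0.03 ] (array([0.51283037, 0.44386978, 0.02254124]), [np.float64(0.7133185587554493), np.float64(0.7491904944757668)])
cam in tool [ 0.07189096  0.00064567 -0.16605929] [[ 0.001 -0.966 -0.26 ]
 [ 1.     0.001 -0.001]
 [ 0.001 -0.26   0.966]] [329.94113925   0.         315.89040206]
toolx [ 9.32007524e-01  3.62438926e-01 -2.15701711e-05]
t0.2 pos [ 0.2354 -0.6055  0.2181] turn [-0.1  0.  21.3] shift(pre-turn axes) cm [ 50.44 -34.64 -18.15] (post-turn) [ 34.46 -50.55 -18.19] F [ 0.2 -0.1  0.5] w 0.999 gf 0.0
t0.2 pos [ 0.2354 -0.6055  0.2181] turn [-0.000e+00  1.000e-01  1.113e+02] shift(pre-turn axes) cm [ 50.44 -34.64 -18.15] (post-turn) [-50.55 -34.46 -18.19] F [ 0.2 -0.1  0.5] w 0.999 gf 0.0
```

Emit:
arm_command --series '[[[0, 0, 7.1], [0, 0, 0], 1], [[0, 0, 7.1], [0, 0, 0], 1], [[0, 0, 7.1], [0, 0, 0], 1], [[0, 0, 0], [2.3, -2.8, -0.3], 1], [[0, 0, 0], [2.3, -2.8, -0.3], 1], [[0, 0, 0], [2.3, -2.8, -0.3], 1], [[0, 0, 0], [2.3, -2.8, -0.3], 1], [[0, 0, 0], [2.3, -2.8, -0.3], 1]]'

```text
clock: 0.92
tool_pos: [0.3515, -0.4644, 0.2337]
tcp_rot: [1.0, -0.001, 0.0, -0.0]
wrist_force: [1.1, 0.5, -0.3]
grip_width: 1.004
gripper_force: 0.0
```

Emit:
arm_command --series '[[[0, 0, 0], [2.3, -2.8, -0.3], 1], [[0, 0, 0], [2.3, -2.8, -0.3], 1], [[0, 0, 0], [2.3, -2.8, -0.3], 1], [[0, 0, 0], [2.3, -2.8, -0.3], 1], [[0, 0, 0], [2.3, -2.8, -0.3], 1], [[0, 0, 0], [2.3, -2.8, -0.3], 1], [[0, 0, 0], [2.3, -2.8, 0], 1], [[0, 0, 0], [2.3, -2.8, 0], 1]]'

```text
clock: 1.58
tool_pos: [0.5359, -0.2406, 0.252]
tcp_rot: [1.0, -0.0, 0.0, 0.0]
wrist_force: [0.4, -0.5, 0.9]
grip_width: 1.001
gripper_force: 0.0
```

Emit:
arm_command --series '[[[0, 0, 0], [2.3, -2.8, 0], 1], [[0, 0, 0], [2.3, -2.8, 0], 1], [[0, 0, 0], [0, 0, 0], 1], [[0, 0, 0], [0, 0, 0], 1]]'

```text
clock: 1.92
tool_pos: [0.5823, -0.1827, 0.2511]
tcp_rot: [1.0, 0.003, -0.0, -0.001]
wrist_force: [-0.5, -1.6, -0.6]
grip_width: 0.997
gripper_force: 0.0
```

Run:
```python
from h import *
import pickle
f=grab("wrist","w1"); pickle.dump(f,open("w1.pkl","wb")); go([0.58,-0.18,0.25],0); print(arm.state()["q"].round(2))
```

```text
t2.0 pos [ 0.581  -0.1855  0.2513] turn [0.  0.1 0.1] shift(pre-turn axes) cm [-0.1  -0.55  0.13] (post-turn) [-0.1  -0.55  0.13] F [-0.5  0.2  0.4] w 1.002 gf 0.0
[ 0.25  0.52  0.04  1.5  -0.02  1.12 -1.28]
```

View pics/w1.png

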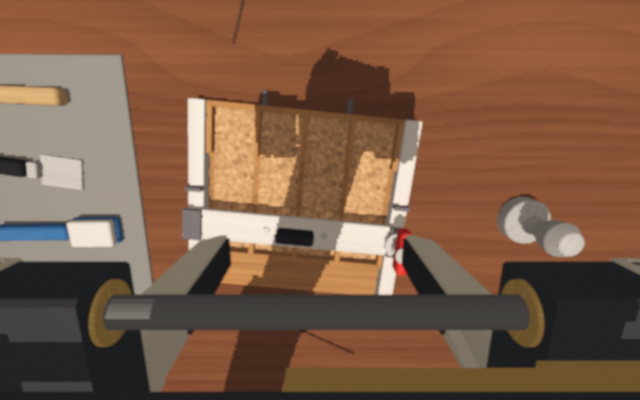

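Emit:
arm_command --series '[[[0, 0, 0], [0, -3, -1], 1], [[0, 0, 0], [0, -3, -1], 1], [[0, 0, 0], [0, -3, -1], 1], [[0, 0, 0], [0, -3, -1], 1], [[0, 0, 0], [0, 0, 0], 1], [[0, 0, 0], [0, 0, 0], 1]]'

```text
clock: 2.47
tool_pos: [0.5809, -0.0658, 0.2926]
tcp_rot: [1.0, 0.0, 0.001, 0.0]
wrist_force: [0.4, -0.3, -0.3]
grip_width: 1.002
gripper_force: 0.0
```

Run:
```python
from h import *
import pickle
f=grab("wrist","w2"); pickle.dump(f,open("w2.pkl","wb"))
```

```text
(no output)
```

View pics/w2.png

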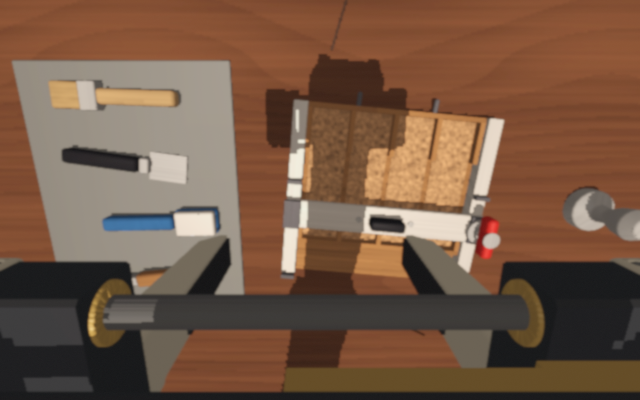

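w2: the tray's rail far corners are at (293,100) and (503,121), its near-left corner at (283,275). The bar grip is at (387,225), the red knob at (488,240). In w1 the far corners are at (188,99) and (421,122), the grip at (294,237).

Run:
```python
from h import *
import pickle
from scipy.optimize import least_squares
a=pickle.load(open("w1.pkl","rb"));b=pickle.load(open("w2.pkl","rb"))
obs=[(a,(188,99),(120,133)),(a,(205,99),(120,115)),(a,(421,122),(120,-133)),(b,(293,100),(120,133)),(b,(503,121),(120,-133)),(b,(283,275),(-120,133)),(b,(308,101),(120,115)),(b,(487,118),(120,-115))]
def X(p,m):
    c,s=np.cos(p[2]),np.sin(p[2]); x,y=np.array(m)/1000; return np.array([p[0]+c*x-s*y,p[1]+s*x+c*y,p[3]])
fn=lambda p:np.concatenate([proj(f,X(p,m))-q for f,q,m in obs])
r=least_squares(fn,[.52,-.15,0,.03]); print(r.x,r.fun.reshape(-1,2).round(1)); print("yaw deg",np.degrees(r.x[2]))
def tr(P):
    c,s=np.cos(r.x[2]),np.sin(r.x[2]); d=np.array(P[:2])-r.x[:2]; return (np.array([c*d[0]+s*d[1],-s*d[0]+c*d[1]])*1000).round(1)
for n,p,q in [("grip",(294,237),(387,225)),("knob",(402,253),(489,239)),("farcornerL",(188,99),(293,100)),("farcornerR",(421,122),(503,121))]:
    P,e=tri([(a,p),(b,q)]); print(n,P,np.round(e,2),tr(P))
# red mask knob, black grip
for n,f in (("w1",a),("w2",b)):
    hsv=cv2.cvtColor(f["frame"],cv2.COLOR_RGB2HSV); m=((hsv[...,0]<6)|(hsv[...,0]>174))&(hsv[...,1]>180)&(hsv[...,2]>90)
    m[:, :380]=0; k=cv2.findContours(m.astype(np.uint8),0,2)[0]; c=max(k,key=cv2.contourArea); print(n,cv2.boundingRect(c),cv2.minAreaRect(c))
    i=f["frame"][200:265,250:450]; m=(i.max(2)<45).astype(np.uint8); k=[c for c in cv2.findContours(m,0,2)[0] if cv2.contourArea(c)>50]
    print([(cv2.minAreaRect(c),cv2.boundingRect(c)) for c in k])
# knob via bar: wing centre on ray at z=.079 / .069
for z in (.079,.069): print("knob plane",plane(b,(489,239),z),plane(a,(402,253),z))
for z in (.065,): print("grip plane",plane(b,(387,223),z),plane(a,(294,236),z))
cv2.imwrite("pics/w2c.png",cv2.resize(b["frame"][190:290,270:520,::-1],None,fx=3.2,fy=3.2,interpolation=cv2.INTER_CUBIC))
```

```text
[ 0.53810261 -0.16005681 -0.08804561  0.02694623] [[ 0.5 -0.1]
 [-0.5  1.4]
 [ 0.  -0.3]
 [ 0.5  0.2]
 [-0.6 -1.3]
 [-1.5 -1.1]
 [-0.2  0.5]
 [ 1.5  0.4]]
yaw deg -5.044642057152044
grip [ 0.5151644  -0.15772014  0.05699763] [0.09 0.08] [-23.1   0.3]
knob [ 0.50528945 -0.27873147  0.07922002] [0.48 0.44] [ -22.3 -121.1]
farcornerL [ 0.66934883 -0.03751376  0.02692542] [0.16 0.15] [120.  133.6]
farcornerR [ 0.64507644 -0.3019179   0.03074517] [0.55 0.5 ] [ 119.  -131.9]
w1 (396, 229, 15, 20) ((403.1559753417969, 238.8920135498047), (11.359227180480957, 20.482385635375977), 10.30484676361084)
[(((163.0, 52.0), (18.0, 24.0), 0.0), (154, 40, 19, 25)), (((44.13114929199219, 36.557376861572266), (35.852149963378906, 13.761432647705078), 5.19442892074585), (26, 29, 37, 16))]
w2 (476, 217, 23, 42) ((487.1589050292969, 237.6372833251953), (17.295320510864258, 41.56588363647461), 11.768289566040039)
[(((157.9053955078125, 56.43243408203125), (29.99675750732422, 15.660072326660156), 53.97262954711914), (153, 40, 21, 25)), (((136.521240234375, 21.426713943481445), (31.200830459594727, 6.291982650756836), 2.12109637260437), (121, 18, 32, 8))]
knob plane [ 0.50465089 -0.27906512  0.079     ] [ 0.50575683 -0.27864631  0.079     ]
knob plane [ 0.50075264 -0.28466509  0.069     ] [ 0.50136159 -0.28146946  0.069     ]
grip plane [ 0.52044401 -0.15577124  0.065     ] [ 0.51958286 -0.15828623  0.065     ]
```

View pics/w2c.png

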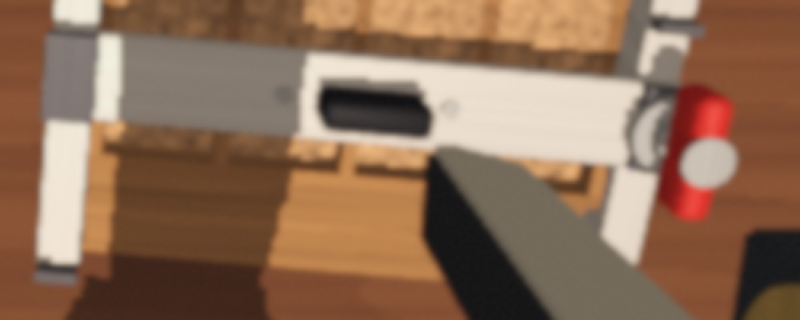

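Emit:
arm_command --series '[[[0, 0, 0], [-0.95, 2.7, 2.1], 1], [[0, 0, 0], [-0.95, 2.7, 2.1], 1], [[0, 0, 0], [-0.95, 2.7, 2.1], 1], [[0, 0, 0], [-0.95, 2.7, 2.1], 1], [[0, 0, 0], [-0.95, 2.7, 2.1], 1], [[0, 0, 0], [-0.95, 2.7, 2.1], 1], [[0, 0, 0], [-0.95, 2.7, 2.1], 1], [[0, 0, 0], [-0.95, 2.7, 2.1], 1]]'

```text
clock: 3.18
tool_pos: [0.502, -0.2864, 0.1223]
tcp_rot: [1.0, -0.003, -0.001, 0.001]
wrist_force: [0.3, 0.4, 0.4]
grip_width: 0.998
gripper_force: 0.0
```

Emit:
arm_command --series '[[[0, 0, 5], [0, 0, 0], 1], [[0, 0, 0], [0, 0, 0], 1], [[0, 0, 0], [0, 0, 0], 1]]'

```text
clock: 3.43
tool_pos: [0.5037, -0.2839, 0.1234]
tcp_rot: [0.999, -0.045, -0.0, 0.0]
wrist_force: [-0.0, 0.8, -1.1]
grip_width: 0.999
gripper_force: 0.0
```

Run:
```python
from h import *
import pickle
f=grab("wrist","w3"); go([0.505,-0.281,0.053],-0.088)
s=grab("scene"); t=grab("top")
cv2.imwrite("pics/w3c.png",np.hstack([f["frame"][100:400,150:550,::-1],cv2.resize(s["frame"][200:300,180:310,::-1],(390,300),interpolation=cv2.INTER_CUBIC)]))
```

```text
t3.5 pos [ 0.5047 -0.2826  0.1239] turn [ 0. -0.  0.] shift(pre-turn axes) cm [ 0.01 -0.17  7.09] (post-turn) [ 0.01 -0.17  7.09] F [-0.3  0.1 -0.1] w 0.999 gf 0.0
```

View pics/w3c.png

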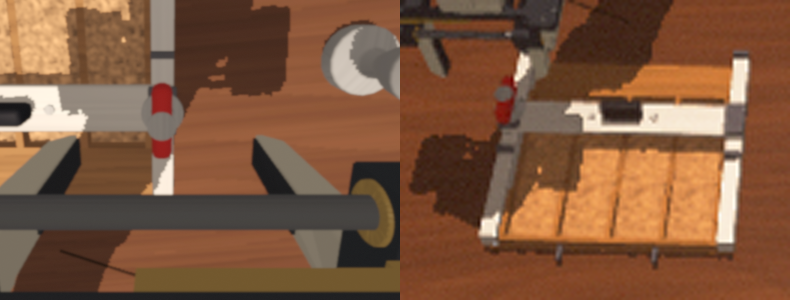

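w3: the knob cap is at about (312,218), wing ends at (312,187) and (312,256). It lies centred between the fingers and along the tool's x. Checking the axis from three views before closing on it.

Run:
```python
from h import *
import pickle
f=grab("wrist"); b=pickle.load(open("w2.pkl","rb"))
print(tri([(f,(312,218)),(b,(491,241))]), plane(f,(312,218),.081),plane(b,(491,241),.081), plane(f,(312,187),.079),plane(f,(312,256),.079))
```

```text
(array([ 0.50750918, -0.27944274,  0.08298952]), [np.float64(5.523055389955813), np.float64(3.017015398097006)]) [ 0.51068652 -0.27986024  0.081     ] [ 0.50282286 -0.28075139  0.081     ] [ 0.53129649 -0.28164891  0.079     ] [ 0.48248392 -0.27735606  0.079     ]
```

Emit:
arm_command --series '[[[0, 0, 0], [0.2, -0.25, 1.75], 1], [[0, 0, 0], [0, 0, 1.75], 1], [[0, 0, 0], [0, 0, 1.75], 1], [[0, 0, 0], [0, 0, 1.75], 1], [[0, 0, 0], [0, 0, 0], 0], [[0, 0, 0], [0, 0, 0], 0], [[0, 0, 0], [0, 0, 0], 0], [[0, 0, 0], [0, 0, 0], 0]]' --grip_force 35

```text
clock: 4.3
tool_pos: [0.5082, -0.28, 0.0551]
tcp_rot: [0.999, -0.044, 0.001, 0.001]
wrist_force: [-0.3, 0.1, 0.4]
grip_width: 0.763
gripper_force: 0.0
```

Emit:
arm_command --series '[[[0, 0, 0], [0, 0, 0], 0], [[0, 0, 0], [0, 0, 0], 0], [[0, 0, 0], [0, 0, 0], 0], [[0, 0, 0], [0, 0, 0], 0]]'

```text
clock: 4.63
tool_pos: [0.5072, -0.2798, 0.054]
tcp_rot: [0.999, -0.044, 0.0, 0.0]
wrist_force: [-0.2, -1.4, 0.1]
grip_width: 0.472
gripper_force: 0.0
```

Emit:
arm_command --series '[[[0, 0, 0], [0, 0, 0], 0], [[0, 0, 0], [0, 0, 0], 0], [[0, 0, 0], [0, 0, 0], 0], [[0, 0, 0], [0, 0, 0], 0], [[0, 0, 0], [0, 0, 0], 0], [[0, 0, 0], [0, 0, 0], 0]]'

```text
clock: 5.13
tool_pos: [0.5069, -0.281, 0.0537]
tcp_rot: [0.999, -0.044, 0.0, 0.001]
wrist_force: [-0.2, -3.7, -1.3]
grip_width: 0.175
gripper_force: 35.0
```

Emit:
arm_command --series '[[[0, 0, -5], [0, 0, 0], 0], [[0, 0, -5], [0, 0, 0], 0], [[0, 0, -5], [0, 0, 0], 0], [[0, 0, 0], [0, 0, 0], 0]]'

```text
clock: 5.47
tool_pos: [0.5069, -0.2801, 0.0536]
tcp_rot: [0.996, 0.087, 0.0, -0.0]
wrist_force: [0.3, -1.2, -1.9]
grip_width: 0.173
gripper_force: 35.0
```

Emit:
arm_command --series '[[[0, 0, -6], [0, 0, 0], 0], [[0, 0, -6], [0, 0, 0], 0], [[0, 0, -6], [0, 0, 0], 0], [[0, 0, -6], [0, 0, 0], 0], [[0, 0, -6], [0, 0, 0], 0], [[0, 0, -6], [0, 0, 0], 0], [[0, 0, -6], [0, 0, 0], 0], [[0, 0, 0], [0, 0, 0], 0]]'

```text
clock: 6.13
tool_pos: [0.5059, -0.2782, 0.0534]
tcp_rot: [0.899, 0.438, -0.001, -0.002]
wrist_force: [-2.1, 0.9, 0.7]
grip_width: 0.19
gripper_force: 3.5
```

Emit:
arm_command --series '[[[0, 0, -6], [0, 0, 0], 0], [[0, 0, -6], [0, 0, 0], 0], [[0, 0, -6], [0, 0, 0], 0], [[0, 0, -6], [0, 0, 0], 0], [[0, 0, -4], [0, 0, 0], 0], [[0, 0, 0], [0, 0, 0], 0], [[0, 0, 0], [0, 0, 0], 0]]'

```text
clock: 6.72
tool_pos: [0.5066, -0.2772, 0.0534]
tcp_rot: [0.767, 0.641, 0.0, -0.002]
wrist_force: [-0.3, 4.3, 0.5]
grip_width: 0.181
gripper_force: 34.5
```

Run:
```python
from h import *
f=grab("wrist","w4"); go([0.515,-0.158,0.043],np.pi/2-0.088); s=arm.state(); print(s["ft_torque"],np.degrees(R.from_quat(s["tcp_rot"]).as_euler("zyx")))
```

```text
t6.8 pos [ 0.5067 -0.2772  0.0534] turn [-0.1 -0.2 -5.2] shift(pre-turn axes) cm [11.88 -1.3   1.08] (post-turn) [11.95 -0.22  1.04] F [-1.4  5.   0.7] w 0.179 gf 34.6
[ 1.1758958   0.33493828 -0.11756545] [-7.97923112e+01 -8.82434877e-02 -1.79805248e+02]
```

View pics/w4.png

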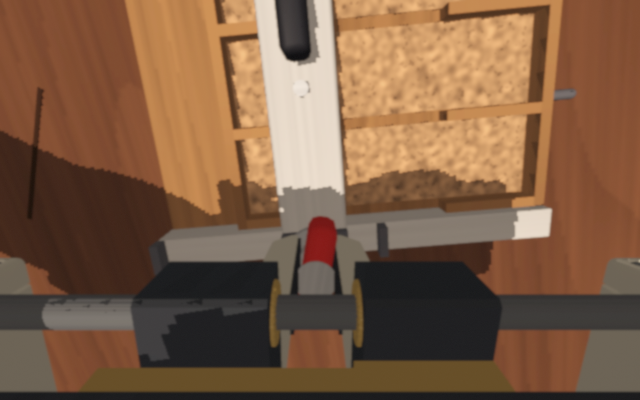

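The wing is now nearly in line with the bar (w4: wing (320,240), bar grip (293,25)). The grip slackened once, at 6.1 s, and recovered. Next: a last few degrees, release, and over to the bar grip.

Emit:
arm_command --series '[[[0, 0, -5], [0, 0, 0], 0], [[0, 0, 0], [0, 0, 0], 0], [[0, 0, 0], [0, 0, 0], 0.6], [[0, 0, 0], [0, 0, 0], 0.6], [[0, 0, 0], [0, 0, 0], 0.6], [[0, 0, 0], [0, 0, 0], 0.6], [[0, 0, 0], [0, 0, 0], 0.6]]'

```text
clock: 7.35
tool_pos: [0.5074, -0.2807, 0.0538]
tcp_rot: [0.738, 0.675, -0.0, 0.001]
wrist_force: [-0.6, 0.1, 0.1]
grip_width: 0.485
gripper_force: 0.0
```

Emit:
arm_command --series '[[[0, 0, 0], [0, 0, -3], 0.7], [[0, 0, 0], [0, 0, -3], 0.7], [[0, 0, 0], [3, 0, 0], 0.7], [[0, 0, 0], [3, 0, 0], 0.7], [[0, 0, 0], [3, 0, 0], 0.7], [[0, 0, 0], [3, 0, 0], 0.7], [[0, 0, 0], [0, 0, 0], 0.7], [[0, 0, 0], [0, 0, 0], 0.7]]'

```text
clock: 8.02
tool_pos: [0.5183, -0.1582, 0.1141]
tcp_rot: [0.736, 0.677, 0.0, 0.0]
wrist_force: [0.1, -1.0, -0.3]
grip_width: 0.701
gripper_force: 0.0
```

Run:
```python
from h import *
f=grab("wrist","w5"); t=grab("top"); go([0.515,-0.158,0.043],np.pi/2-0.088)
# grip pixel expectations
c,s=np.cos(-.088),np.sin(-.088)
print(proj(f,[.515,-.158,.065]))
cv2.imwrite("pics/w5c.png",np.hstack([f["frame"][100:400,120:520,::-1],cv2.resize(t["frame"][130:230,325:455,::-1],(390,300),interpolation=cv2.INTER_CUBIC)]))
```

```text
t8.1 pos [ 0.5176 -0.1617  0.1137] turn [ 0.   0.1 -0.1] shift(pre-turn axes) cm [ 0.36 -0.29  7.07] (post-turn) [ 0.35 -0.29  7.07] F [ 0.1 -0.8 -0.4] w 0.701 gf 0.0
[310.66025598 221.51285735]
```

View pics/w5c.png

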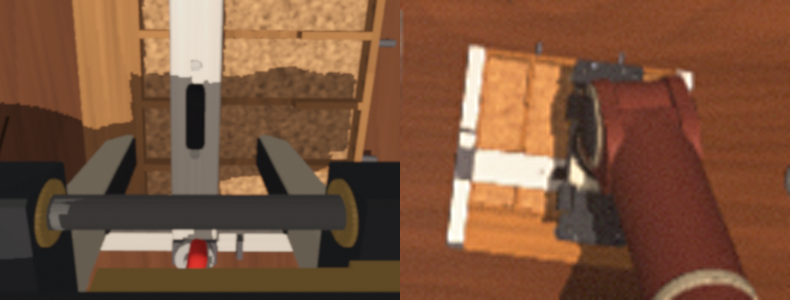

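Bar grip sits at about (315,217) in w5, centred between the fingers; knob wing at (318,355) is turned along the bar. Descend, grip, then slide.

Emit:
arm_command --series '[[[0, 0, 0], [0.5, 0, 1.75], 0.7], [[0, 0, 0], [0, 0, 1.75], 0.7], [[0, 0, 0], [0, 0, 1.75], 0.7], [[0, 0, 0], [0, 0, 1.65], 0.7], [[0, 0, 0], [0, 0, 0], 0], [[0, 0, 0], [0, 0, 0], 0], [[0, 0, 0], [0, 0, 0], 0], [[0, 0, 0], [0, 0, 0], 0]]' --grip_force 20

```text
clock: 8.78
tool_pos: [0.5189, -0.156, 0.0457]
tcp_rot: [0.738, 0.675, 0.001, 0.001]
wrist_force: [1.4, 0.0, 0.1]
grip_width: 0.464
gripper_force: 0.0
```

Emit:
arm_command --series '[[[0, 0, 0], [0, 0, 0], 0], [[0, 0, 0], [0, 0, 0], 0], [[0, 0, 0], [0, 0, 0], 0], [[0, 0, 0], [0, 0, 0], 0], [[0, 0, 0], [0, 0, 0], 0], [[0, 0, 0], [0, 0, 0], 0]]'

```text
clock: 9.28
tool_pos: [0.5181, -0.1552, 0.045]
tcp_rot: [0.738, 0.675, -0.0, 0.0]
wrist_force: [-0.6, 0.2, 2.8]
grip_width: 0.148
gripper_force: 20.0
```

Run:
```python
from h import *
go([0.515,-0.158,0.043],np.pi/2-0.088)
```

```text
t9.3 pos [ 0.5181 -0.1552  0.045 ] turn [ 0.  0. -0.] shift(pre-turn axes) cm [-0.31 -0.29  0.2 ] (post-turn) [-0.3  -0.29  0.2 ] F [-0.6  0.2  2.8] w 0.148 gf 20.0
```

Emit:
arm_command --series '[[[0, 0, 0], [0, -1, 0], 0], [[0, 0, 0], [0, -1, 0], 0], [[0, 0, 0], [0, -1, 0], 0], [[0, 0, 0], [0, -1, 0], 0], [[0, 0, 0], [0, -1, 0], 0], [[0, 0, 0], [0, -1, 0], 0], [[0, 0, 0], [0, -0.6, 0], 0], [[0, 0, 0], [0, 0, 0], 0]]'

```text
clock: 9.95
tool_pos: [0.4512, -0.1491, 0.0449]
tcp_rot: [0.738, 0.675, -0.0, -0.0]
wrist_force: [-1.8, 1.3, 4.0]
grip_width: 0.148
gripper_force: 20.0
```

Emit:
arm_command --series '[[[0, 0, 0], [0, -0.3, 0], 0], [[0, 0, 0], [0, -0.3, 0], 0], [[0, 0, 0], [0, 0, 0], 0], [[0, 0, 0], [0, 0, 0], 0]]'

```text
clock: 10.28
tool_pos: [0.4467, -0.1487, 0.0449]
tcp_rot: [0.738, 0.675, 0.0, 0.0]
wrist_force: [-0.5, 1.0, 4.4]
grip_width: 0.145
gripper_force: 20.0
```

Emit:
arm_command --series '[[[0, 0, 0], [0, -0.2, 0], 0], [[0, 0, 0], [0, -0.2, 0], 0], [[0, 0, 0], [0, 0, 0], 0], [[0, 0, 0], [0, 0, 0], 0]]'

```text
clock: 10.62
tool_pos: [0.4459, -0.1486, 0.0449]
tcp_rot: [0.737, 0.675, 0.003, 0.002]
wrist_force: [6.6, 0.9, -2.1]
grip_width: 0.15
gripper_force: 20.0
```

Emit:
arm_command --series '[[[0, 0, 0], [0, 0.3, 0], 0.5], [[0, 0, 0], [0, 0, 0], 0.5], [[0, 0, 0], [0, 0, 0], 0.5], [[0, 0, 0], [0, 0, 0], 0.5], [[0, 0, 0], [0, 0, -2.5], 0.6], [[0, 0, 0], [0, 0, -3], 0.6], [[0, 0, 0], [2, 0.8, -3], 0.6], [[0, 0, 0], [2, 0.8, -3], 0.6]]'

```text
clock: 11.28
tool_pos: [0.4632, -0.1112, 0.1604]
tcp_rot: [0.739, 0.674, -0.001, -0.001]
wrist_force: [1.4, -0.5, 0.9]
grip_width: 0.597
gripper_force: 0.0
```

Emit:
arm_command --series '[[[0, 0, 0], [3, 0.8, -2], 0.6], [[0, 0, 0], [3, 0.8, -2], 0.6], [[0, 0, 0], [3, 0.8, -2], 0.6], [[0, 0, 0], [3, 0.8, -2], 0.6], [[0, 0, 0], [3, 0.8, -2], 0.6], [[0, 0, 0], [3, 1, -1], 0.6], [[0, 0, 0], [3, 1, -1], 0.6], [[0, 0, -5], [2.7, 1, -1], 0.6]]'

```text
clock: 11.95
tool_pos: [0.5548, 0.1213, 0.2902]
tcp_rot: [0.707, 0.708, -0.001, -0.0]
wrist_force: [0.0, -0.1, -0.3]
grip_width: 0.599
gripper_force: 0.0
```

Emit:
arm_command --series '[[[0, 0, 0], [0, 0, 0], 0.6], [[0, 0, 0], [0, 0, 0], 0.6], [[0, 0, 0], [0, 0, 0], 0.6]]'

```text
clock: 12.2
tool_pos: [0.5545, 0.1181, 0.2887]
tcp_rot: [0.708, 0.706, -0.002, -0.0]
wrist_force: [-0.2, 0.1, -0.1]
grip_width: 0.598
gripper_force: 0.0
```

Run:
```python
from h import *
import pickle
f=grab("wrist","m1"); pickle.dump(f,open("m1.pkl","wb")); go([0.55,0.12,0.28],np.pi/2)
```

```text
t12.2 pos [0.5546 0.1174 0.2886] turn [-0.1  0.1 -0.2] shift(pre-turn axes) cm [ 0.26 -0.46  0.87] (post-turn) [ 0.26 -0.46  0.86] F [ 0.4 -0.3  0.1] w 0.601 gf 0.0
```

View pics/m1.png

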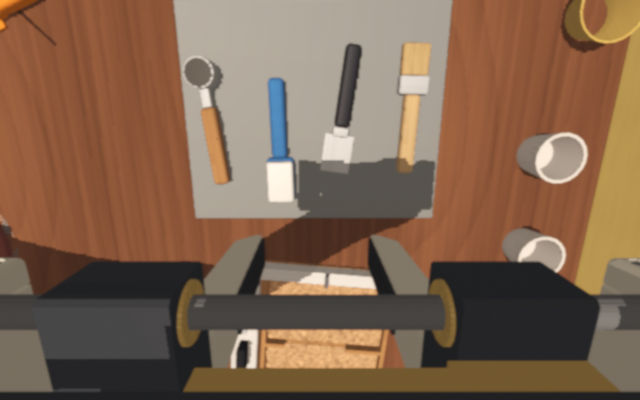

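Emit:
arm_command --series '[[[0, 0, 0], [-1.5, 2.5, 0], 0.6], [[0, 0, 0], [-1.5, 2.5, 0], 0.6], [[0, 0, 0], [-1.5, 2.5, 0], 0.6], [[0, 0, 0], [-1.5, 2.5, 0], 0.6], [[0, 0, 0], [0, 0, 0], 0.6], [[0, 0, 0], [0, 0, 0], 0.6], [[0, 0, 0], [0, 0, 0], 0.6]]'

```text
clock: 12.83
tool_pos: [0.6542, 0.0589, 0.2891]
tcp_rot: [0.708, 0.706, -0.001, -0.001]
wrist_force: [-0.8, -0.2, -0.9]
grip_width: 0.6
gripper_force: 0.0
```

Run:
```python
from h import *
import pickle
f=grab("wrist","m2"); pickle.dump(f,open("m2.pkl","wb")); go([0.55,0.12,0.28],np.pi/2)
for n in ("m1","m2"):
    f=pickle.load(open(n+".pkl","rb"))["frame"]; hsv=cv2.cvtColor(f,cv2.COLOR_RGB2HSV); H,S,V=[hsv[...,i].astype(int) for i in range(3)]
    ok=np.zeros(H.shape,bool); ok[:255]=1
    for k,m in (("blue",(H>100)&(H<115)&(S>140)),("black",(V<60)),("wood",(H<22)&(S>100)&(V>80)),("white",(S<40)&(V>170))):
        cs=[c for c in cv2.findContours((m&ok).astype(np.uint8),0,2)[0] if 120<cv2.contourArea(c)<6000]
        print(n,k,[tuple(np.round(np.hstack([*r[:2],r[2]]),1)) for r in map(cv2.minAreaRect,cs)])
```

```text
t12.9 pos [0.6541 0.0598 0.2897] turn [-0.1 -0.  -0. ] shift(pre-turn axes) cm [  6.02 -10.41   0.98] (post-turn) [  6.02 -10.41   0.97] F [0.7 0.8 0.1] w 0.600 gf 0.0
m1 blue [(np.float64(278.9), np.float64(119.5), np.float64(79.2), np.float64(17.0), np.float64(89.2))]
m1 black [(np.float64(352.3), np.float64(86.2), np.float64(6.7), np.float64(80.6), np.float64(11.4))]
m1 wood [(np.float64(215.5), np.float64(145.3), np.float64(76.9), np.float64(16.6), np.float64(79.0)), (np.float64(407.5), np.float64(133.2), np.float64(15.8), np.float64(78.2), np.float64(6.0)), (np.float64(415.0), np.float64(58.4), np.float64(27.4), np.float64(31.9), np.float64(5.7))]
m1 white [(np.float64(541.5), np.float64(246.0), np.float64(16.0), np.float64(43.0), np.float64(90.0)), (np.float64(560.5), np.float64(157.5), np.float64(47.0), np.float64(49.0), np.float64(90.0)), (np.float64(420.5), np.float64(77.7), np.float64(42.2), np.float64(32.2), np.float64(2.3))]
m2 blue [(np.float64(196.7), np.float64(70.2), np.float64(86.3), np.float64(15.1), np.float64(83.5))]
m2 black [(np.float64(272.3), np.float64(39.4), np.float64(13.9), np.float64(79.3), np.float64(12.9))]
m2 wood [(np.float64(207.5), np.float64(248.0), np.float64(12.0), np.float64(43.0), np.float64(90.0)), (np.float64(133.7), np.float64(98.3), np.float64(84.4), np.float64(19.2), np.float64(76.0)), (np.float64(332.0), np.float64(85.5), np.float64(15.3), np.float64(83.3), np.float64(2.3)), (np.float64(335.0), np.float64(11.0), np.float64(22.0), np.float64(26.0), np.float64(90.0))]
m2 white [(np.float64(170.3), np.float64(249.0), np.float64(27.3), np.float64(9.3), np.float64(4.8)), (np.float64(208.5), np.float64(235.0), np.float64(12.0), np.float64(43.0), np.float64(90.0)), (np.float64(471.0), np.float64(215.5), np.float64(43.0), np.float64(46.0), np.float64(90.0)), (np.float64(484.3), np.float64(107.8), np.float64(48.1), np.float64(54.4), np.float64(45.0))]
```

m1 shows all four tools on the mat: scoop (butt (220,181), head (198,57)), group_brush (butt (277,80), head (281,201)), scraper (butt (353,46), head (338,170)), brush (butt (405,170), head (416,43)).

Run:
```python
from h import *
import pickle
a=pickle.load(open("m1.pkl","rb"));b=pickle.load(open("m2.pkl","rb"))
T={"scoop":((220,181),(207.5,109),(198,57),(215.5,145.3),(133.7,98.3)),"gb":((277,80),(280,157),(281,201),(278.9,119.5),(196.7,70.2)),"scraper":((353,46),(342,126),(338,170),(348,86),(268.5,40)),"brush":((405,170),(411,96),(416,43),(407.5,133.2),(332,85.5))}
for k,(butt,fr,tip,c1,c2) in T.items():
    P,e=tri([(a,c1),(b,c2)]); B=plane(a,butt,.022);F=plane(a,fr,.022);C=plane(a,c1,.022);H=plane(a,tip,.012); u=(F-B);yaw=np.arctan2(u[1],u[0]);n=np.array([np.cos(yaw),np.sin(yaw),0])
    print(k,"tri",P.round(4),np.round(e,1),"len",np.linalg.norm(u).round(3),"tot",np.linalg.norm((H-B)[:2]).round(3),"C",C.round(4),"yaw",np.degrees(yaw).round(1),"yawBH",np.degrees(np.arctan2(*(H-B)[[1,0]])).round(1),"grasp",(B+.08*n).round(4),((B[:2]+H[:2])/2).round(4))
```

```text
scoop tri [0.4221 0.1494 0.0172] [0.2 0.2] len 0.093 tot 0.156 C [0.4234 0.1496 0.022 ] yaw 95.3 yawBH 96.7 grasp [0.4182 0.182  0.022 ] [0.4165 0.1799]
gb tri [0.5068 0.1822 0.0215] [0.2 0.2] len 0.095 tot 0.157 C [0.5068 0.182  0.022 ] yaw -89.5 yawBH -90.2 grasp [0.5066 0.1493 0.022 ] [0.5056 0.1507]
scraper tri [5.947e-01 2.221e-01 3.000e-04] [1.6 1.6] len 0.095 tot 0.153 C [0.5937 0.2222 0.022 ] yaw -96.9 yawBH -95.6 grasp [0.589  0.1883 0.022 ] [0.5912 0.1916]
brush tri [0.6738 0.1646 0.0143] [0.3 0.3] len 0.093 tot 0.156 C [0.6715 0.1647 0.022 ] yaw 89.4 yawBH 88.0 grasp [0.6725 0.197  0.022 ] [0.6743 0.1949]
```

Emit:
arm_command --series '[[[0, 0, 0], [2, 0.3, 3], 0.6], [[0, 0, 0], [2, 0.3, 3], 0.6], [[0, 0, 0], [2, 0.3, 3], 0.6], [[0, 0, 0], [2, 0.3, 3], 0.6], [[0, 0, 0], [2, 0.3, 3], 0.6], [[0, 0, 0], [2, 0.3, 3], 0.6], [[0, 0, 0], [1.6, 0.2, 2], 0.6], [[0, 0, 0], [0, 0, 0], 0.6]]'

```text
clock: 13.55
tool_pos: [0.67, 0.2006, 0.085]
tcp_rot: [0.704, 0.71, -0.003, -0.004]
wrist_force: [-1.3, 0.6, -0.1]
grip_width: 0.601
gripper_force: 0.0
```

Run:
```python
from h import *
f=grab("wrist","b1"); go([0.674,0.196,0.0065],np.radians(89)); s=arm.state()
i=f["frame"]; hsv=cv2.cvtColor(i,cv2.COLOR_RGB2HSV); m=(hsv[...,0]<22)&(hsv[...,1]>70)&(hsv[...,2]>120); m[262:]=0; m[:,:240]=0;m[:,400:]=0
for r in (cv2.minAreaRect(c) for c in cv2.findContours(m.astype(np.uint8),0,2)[0] if cv2.contourArea(c)>150): print(r)
# expected centre line at z=.024 under tool axis
for u in ((315.9,200),): print(plane(f,u,.024))
for y in (.14,.17,.2,.23): print(proj(f,[.674,y,.024]).round(0))
```

```text
t13.6 pos [0.6722 0.1983 0.0879] turn [-0.3 -0.   1.3] shift(pre-turn axes) cm [-0.23  0.23  8.14] (post-turn) [-0.22  0.19  8.14] F [ 0.2 -0.2  1.2] w 0.602 gf 0.0
((323.0675048828125, 230.07135009765625), (25.240262985229492, 62.559200286865234), 1.5911402702331543)
((327.3690490722656, 140.3804168701172), (48.813236236572266, 55.124900817871094), 2.602562189102173)
((319.5, 90.0), (180.0, 159.0), 90.0)
[0.66943707 0.21275227 0.024     ]
[321. 292.]
[322. 256.]
[322. 217.]
[323. 176.]
```

View pics/b1.png

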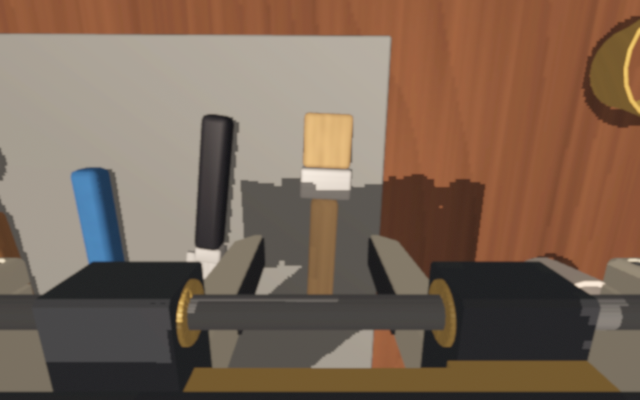

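Close-up b1 confirms the brush: pale handle centred at column 322 between the fingers, ferrule at (327,180), bristles on top; scraper is black at (213,180). Pick it.

Emit:
arm_command --series '[[[0, 0, 1], [-0.3, 0.2, 2], 0.6], [[0, 0, 0], [0, 0, 2], 0.6], [[0, 0, 0], [0, 0, 2], 0.6], [[0, 0, 0], [0, 0, 1.5], 0.6], [[0, 0, 0], [0, 0, 0.6], 0.6], [[0, 0, 0], [0, 0, 0], 0], [[0, 0, 0], [0, 0, 0], 0], [[0, 0, 0], [0, 0, 0], 0]]' --grip_force 25

```text
clock: 14.27
tool_pos: [0.6786, 0.1929, 0.0106]
tcp_rot: [0.714, 0.7, 0.001, 0.001]
wrist_force: [0.5, -0.1, 0.4]
grip_width: 0.438
gripper_force: 0.0
```

Emit:
arm_command --series '[[[0, 0, 0], [0, 0, 0], 0], [[0, 0, 0], [0, 0, 0], 0], [[0, 0, 0], [0, 0, 0], 0], [[0, 0, 0], [0, 0, 0], 0], [[0, 0, 0], [0, 0, 0], 0]]'

```text
clock: 14.68
tool_pos: [0.6776, 0.1927, 0.0094]
tcp_rot: [0.714, 0.701, 0.0, 0.0]
wrist_force: [-1.2, -0.5, 4.6]
grip_width: 0.214
gripper_force: 24.9
```

```bash
cat >> h.py <<'E'
TR=np.array([.539,-.1588,-.088])
def trayw(x,y):
    c,s=np.cos(TR[2]),np.sin(TR[2]); return np.array([TR[0]+c*x-s*y,TR[1]+s*x+c*y])
E
python3 - <<'E'
from h import *
go([*trayw(.018,.084),0.12],-.088); print(trayw(.018,.084),arm.state()["q"].round(2))
E
```

```text
t14.7 pos [0.6776 0.1927 0.0094] turn [ 0. -0. 94.] shift(pre-turn axes) cm [-27.14 -10.82 -11.07] (post-turn) [ -8.91  27.84 -11.06] F [-1.2 -0.5  4.6] w 0.214 gf 24.9
[ 0.56431281 -0.07670699] [-0.09  0.96 -0.42  1.42  0.45  0.86 -0.67]
```

Run:
```python
from h import *
import pickle
i=cv2.imread("pics/w4.png")[...,::-1]
b=pickle.load(open("w2.pkl","rb"))
T=R.from_euler('z',np.radians(79.8))*R.from_euler('x',np.pi)
f=dict(mtx=b["mtx"],R=T.as_matrix()@np.array([[0,-.966,-.26],[1,0,0],[0,-.26,.966]]),xyz=np.array([.5067,-.2772,.0534])+T.apply([.0719,.0006,-.166]))
def tr(P):
    c,s=np.cos(TR[2]),np.sin(TR[2]); d=P[:2]-TR[:2]; return (np.array([c*d[0]+s*d[1],-s*d[0]+c*d[1]])*1000).round(1)
for r in (70,170):
  for lo,hi in ((210,256),(520,566)): print(r,lo,[tuple(int(v) for v in i[r-3:r+4,c].mean(0)) for c in range(lo,hi,3)])
for p in ((238,135),(246,215),(540,110),(533,195)): print(p,tr(plane(f,p,.009)),tr(plane(f,p,.022)))
g=cv2.imread("pics/w2.png")
```

```text
70 210 [(187, 130, 77), (197, 138, 83), (204, 145, 87), (204, 145, 87), (200, 140, 84), (109, 71, 42), (84, 55, 34), (108, 75, 49), (163, 117, 77), (210, 158, 106), (218, 165, 112), (218, 166, 113), (224, 171, 117), (227, 174, 119), (219, 166, 113), (203, 152, 102)]
70 520 [(220, 168, 114), (214, 162, 109), (218, 165, 112), (183, 133, 86), (102, 66, 40), (100, 65, 39), (89, 58, 36), (90, 58, 36), (134, 87, 51), (192, 133, 80), (192, 134, 80), (192, 133, 80), (157, 102, 62), (132, 80, 52), (132, 79, 52), (130, 78, 51)]
170 210 [(195, 137, 81), (193, 135, 80), (188, 130, 78), (187, 129, 77), (189, 131, 78), (190, 132, 78), (193, 134, 80), (192, 133, 80), (192, 133, 80), (187, 129, 77), (100, 65, 39), (92, 61, 38), (144, 102, 67), (198, 147, 99), (206, 155, 104), (210, 158, 106)]
170 520 [(198, 147, 99), (130, 88, 55), (100, 65, 40), (97, 64, 38), (95, 62, 37), (109, 71, 42), (177, 121, 71), (181, 124, 73), (181, 123, 73), (143, 89, 54), (122, 72, 47), (130, 78, 49), (135, 81, 52), (137, 83, 54), (137, 83, 54), (136, 81, 53)]
(238, 135) [-64.4 -57.7] [-61.3 -57.2]
(246, 215) [ -67.  -110.1] [ -63.8 -106.3]
(540, 110) [122.5 -59.5] [114.  -58.8]
(533, 195) [ 122.5 -113.4] [ 114.1 -109.5]
```

Run:
```python
from h import *
import pickle
b=pickle.load(open("w2.pkl","rb"))
T=R.from_euler('z',np.radians(79.8))*R.from_euler('x',np.pi)
f=dict(mtx=b["mtx"],R=T.as_matrix()@np.array([[0,-.966,-.26],[1,0,0],[0,-.26,.966]]),xyz=np.array([.5067,-.2772,.0534])+T.apply([.0719,.0006,-.166]))
def tr(P):
    c,s=np.cos(TR[2]),np.sin(TR[2]); d=P[:2]-TR[:2]; return (np.array([c*d[0]+s*d[1],-s*d[0]+c*d[1]])*1000).round(1)
for p in ((245,170),(522,170),(232,70),(530,70)): print(p,tr(plane(f,p,.008)))
for p in ((238,170),(536,170),(224,70),(544,70)): print(p,tr(plane(f,p,.022)),tr(plane(f,p,.03)))
# ribs: w2 predicted pixels of rib tops vs. image profile along y at tray x=.08
y=np.arange(-.135,.136,.003)
for x in (.085,):
  print([(int(v*1000),int(b["frame"][tuple(np.round(proj(b,[*trayw(x,v),.022])[::-1]).astype(int))].sum())) for v in y])
```

```text
(245, 170) [-63.5 -80.2]
(522, 170) [114.8 -96.3]
(232, 70) [-62.5 -19.6]
(530, 70) [115.2 -35.6]
(238, 170) [-64.5 -77.7] [-62.5 -76.6]
(536, 170) [114.6 -93.9] [109.4 -92.1]
(224, 70) [-63.7 -21.2] [-61.8 -22.3]
(544, 70) [114.4 -37.2] [109.2 -37.7]
[(-135, 651), (-132, 655), (-129, 653), (-126, 651), (-123, 647), (-120, 430), (-117, 374), (-113, 413), (-110, 380), (-107, 176), (-104, 294), (-101, 477), (-98, 509), (-95, 411), (-92, 412), (-89, 468), (-86, 503), (-83, 506), (-80, 483), (-77, 473), (-74, 472), (-71, 466), (-68, 472), (-65, 480), (-62, 463), (-59, 435), (-56, 419), (-53, 332), (-50, 285), (-47, 459), (-44, 513), (-41, 451), (-38, 414), (-35, 465), (-32, 502), (-29, 517), (-26, 486), (-23, 473), (-20, 486), (-17, 451), (-14, 319), (-11, 257), (-8, 249), (-5, 235), (-2, 228), (0, 218), (3, 185), (6, 244), (9, 269), (12, 246), (15, 213), (18, 242), (21, 271), (24, 275), (27, 263), (30, 249), (33, 256), (36, 250), (39, 255), (42, 257), (45, 243), (48, 239), (51, 239), (54, 226), (57, 207), (60, 232), (63, 269), (66, 232), (69, 206), (72, 233), (75, 277), (78, 288), (81, 266), (84, 254), (87, 257), (90, 250), (93, 242), (96, 260), (99, 248), (102, 236), (105, 244), (108, 224), (111, 225), (114, 345), (117, 390), (120, 391), (123, 467), (126, 576), (129, 397), (132, 324), (135, 138)]
```

Emit:
arm_command --series '[[[0, 0, 0], [0, 0, -1.5], 0], [[0, 0, 0], [0, 0, -2.5], 0], [[0, 0, 0], [0, 0, -3], 0], [[0, 0, 0], [0, 0, -3], 0], [[0, 0, 6.5], [0, 0, -2], 0], [[0, 0, 6.5], [0, 0, 0], 0], [[0, 0, 6.5], [0, 0, 0], 0], [[0, 0, 6.5], [0, 0, 0], 0]]'

```text
clock: 15.35
tool_pos: [0.6778, 0.1925, 0.1302]
tcp_rot: [0.854, 0.52, 0.001, 0.0]
wrist_force: [0.3, -0.3, -1.2]
grip_width: 0.215
gripper_force: 24.9
```

Emit:
arm_command --series '[[[0, 0, 6.5], [0, 0, 0], 0], [[0, 0, 6.5], [0, 0, 0], 0], [[0, 0, 6.5], [0, 0, 0], 0], [[0, 0, 6.5], [0, 0, 0], 0], [[0, 0, 6.5], [0, 0, 0], 0], [[0, 0, 6.5], [0, 0, 0], 0], [[0, 0, 6.5], [0, 0, 0], 0], [[0, 0, 6.5], [0, 0, 0], 0]]'

```text
clock: 16.02
tool_pos: [0.6774, 0.1927, 0.1294]
tcp_rot: [0.996, 0.093, 0.0, -0.0]
wrist_force: [0.0, 0.3, -0.3]
grip_width: 0.215
gripper_force: 24.9
```

Emit:
arm_command --series '[[[0, 0, 6.5], [0, 0, 0], 0], [[0, 0, 6.5], [0, 0, 0], 0], [[0, 0, 3], [-1, 3, 0], 0], [[0, 0, 0], [-1.1, 3.3, 0], 0], [[0, 0, 0], [-1.1, 3.3, 0], 0], [[0, 0, 0], [-1.1, 3.3, 0], 0], [[0, 0, 0], [-1.1, 3.3, 0], 0], [[0, 0, 0], [-1.1, 3.3, 0], 0]]'

```text
clock: 16.68
tool_pos: [0.5964, 0.0023, 0.1295]
tcp_rot: [0.999, -0.044, 0.0, -0.0]
wrist_force: [0.2, -0.7, -0.4]
grip_width: 0.216
gripper_force: 24.9
```

Emit:
arm_command --series '[[[0, 0, 0], [-1.1, 3.3, 0], 0], [[0, 0, 0], [0, 0, 0], 0], [[0, 0, 0], [0, 0, 0], 0]]'

```text
clock: 16.93
tool_pos: [0.5826, -0.0318, 0.1295]
tcp_rot: [0.999, -0.047, 0.0, 0.001]
wrist_force: [0.6, 2.1, 0.0]
grip_width: 0.216
gripper_force: 24.9
```

Run:
```python
from h import *
go([*trayw(.0235,.082),0.0145],-.088); print(arm.state()["q"].round(2))
```

```text
t16.9 pos [ 0.5826 -0.0318  0.1295] turn [ 0.1 -0.  -0.3] shift(pre-turn axes) cm [-0.86  4.82 11.51] (post-turn) [-0.88  4.83 11.5 ] F [0.6 2.1 0. ] w 0.216 gf 24.9
[ 0.05  0.61 -0.05  1.73  0.05  0.8  -1.69]
```

Emit:
arm_command --series '[[[0, 0, 0], [-0.4, 2.4, 2], 0], [[0, 0, 0], [-0.45, 2.4, 2], 0], [[0, 0, 0], [0, 0, 2], 0], [[0, 0, 0], [0, 0, 1], 0], [[0, 0, 0], [0, 0, 0], 0], [[0, 0, 0], [0, 0, 0], 0]]'

```text
clock: 17.43
tool_pos: [0.5714, -0.073, 0.0588]
tcp_rot: [0.999, -0.042, 0.0, -0.001]
wrist_force: [-1.0, 0.1, -0.2]
grip_width: 0.213
gripper_force: 24.9
```

Run:
```python
from h import *
f=grab("wrist","p1"); go([*trayw(.0235,.082),0.0145],-.088)
i=f["frame"].copy()
for x in (-.0635,.1145):
  for y in (.059,.109): 
    p=proj(f,[*trayw(x,y),.009]); cv2.circle(i,tuple(int(round(v)) for v in p),3,(0,255,0),1)
for y in (.056,0,-.056):
    p=proj(f,[*trayw(.1,y),.022]); cv2.circle(i,tuple(int(round(v)) for v in p),3,(255,0,255),1)
cv2.imwrite("pics/p1a.png",i[...,::-1])
```

```text
t17.5 pos [ 0.572  -0.0733  0.0595] turn [-0.1 -0.1  0.2] shift(pre-turn axes) cm [-0.2   0.61  4.5 ] (post-turn) [-0.19  0.61  4.5 ] F [ 0.1  0.3 -1.1] w 0.211 gf 24.9
```

View pics/p1a.png

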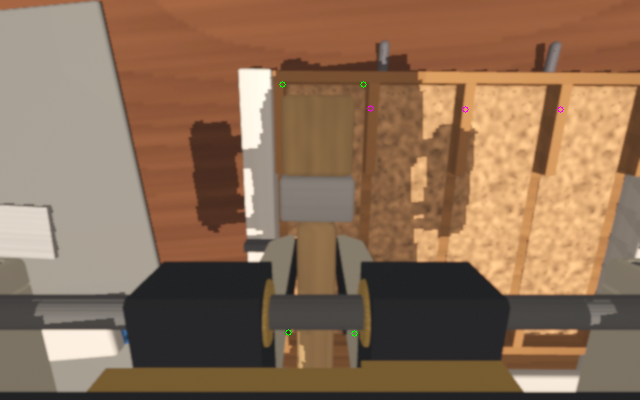

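p1: predicted bay corners and rib marks land on the real edges (rib 2/3 at (371,108), bay-3 corner (282,84)); brush held straight above bay 3, head far. Lower it and release.

Emit:
arm_command --series '[[[0, 0, 0], [-0.2, 0.6, 1], 0], [[0, 0, 0], [0, 0, 1.5], 0], [[0, 0, 0], [0, 0, 1], 0], [[0, 0, 0], [0, 0, 0.6], 0], [[0, 0, 0], [0, 0, 0.4], 0], [[0, 0, 0], [0, 0, 0], 0], [[0, 0, 0], [0, 0, 0], 0]]'

```text
clock: 18.07
tool_pos: [0.5685, -0.0813, 0.0139]
tcp_rot: [0.999, -0.044, 0.0, -0.0]
wrist_force: [-0.5, 0.1, -0.5]
grip_width: 0.213
gripper_force: 25.0
```

Run:
```python
from h import *
go([*trayw(.0235,.082),0.0145],-.088)
```

```text
t18.1 pos [ 0.5685 -0.0813  0.0139] turn [-0.  -0.1  0. ] shift(pre-turn axes) cm [ 0.09 -0.22 -0.06] (post-turn) [ 0.09 -0.22 -0.06] F [-0.5  0.1 -0.5] w 0.213 gf 25.0
```

Emit:
arm_command --series '[[[0, 0, 0], [0, 0, 0], 0.28], [[0, 0, 0], [0, 0, 0], 0.28], [[0, 0, 0], [0, 0, 0], 0.28], [[0, 0, 0], [0, 0, -1.5], 0.28], [[0, 0, 0], [0, 0, -2.5], 0.28], [[0, 0, 0], [0, 0, -3], 0.6], [[0, 0, 0], [0, 0, -3], 0.6], [[0, 0, 0], [0, -2, -2], 0.6]]'

```text
clock: 18.73
tool_pos: [0.5705, -0.0672, 0.1367]
tcp_rot: [0.999, -0.048, 0.002, 0.002]
wrist_force: [2.1, -1.2, -0.6]
grip_width: 0.445
gripper_force: 0.0
```

Emit:
arm_command --series '[[[0, 0, 0], [0, -3.5, 0], 0.6], [[0, 0, 0], [0, -3.6, 0], 0.6], [[0, 0, 0], [0, -3.6, 0], 0.6], [[0, 0, 0], [0, -3.6, 0], 0.6], [[0, 0, 0], [0, -3.6, 0], 0.6], [[0, 0, 0], [0, -3.6, 0], 0.6], [[0, 0, 0], [0, -3.6, 0], 0.6], [[0, 0, -6], [0, 0, 0], 0.6]]'

```text
clock: 19.4
tool_pos: [0.5903, 0.2014, 0.134]
tcp_rot: [1.0, 0.016, 0.0, -0.005]
wrist_force: [-0.8, 1.8, -0.1]
grip_width: 0.602
gripper_force: 0.0
```

Emit:
arm_command --series '[[[0, 0, -7], [0, 0, 0], 0.6], [[0, 0, -7], [0, 0, 0], 0.6], [[0, 0, -7], [0, 0, 0], 0.6], [[0, 0, -7], [0, 0, 0], 0.6], [[0, 0, -7], [0, 0, 0], 0.6], [[0, 0, -7], [0, 0, 0], 0.6], [[0, 0, -7], [0, 0, 0], 0.6], [[0, 0, -7], [0, 0, 0], 0.6]]'

```text
clock: 20.07
tool_pos: [0.5919, 0.1883, 0.1338]
tcp_rot: [0.878, 0.479, 0.0, 0.0]
wrist_force: [0.2, -0.7, 0.0]
grip_width: 0.596
gripper_force: 0.0
```

Emit:
arm_command --series '[[[0, 0, -7], [0, 0, 0], 0.6], [[0, 0, -7], [0, 0, 0], 0.6], [[0, 0, -7], [0, 0, 0], 0.6], [[0, 0, -6], [0, 0, 0], 0.6], [[0, 0, 0], [0, 0, 0], 0.6], [[0, 0, 0], [0, 0, 0], 0.6]]'

```text
clock: 20.57
tool_pos: [0.5919, 0.1882, 0.1337]
tcp_rot: [0.745, 0.668, 0.0, -0.0]
wrist_force: [-1.6, 0.1, 0.1]
grip_width: 0.6
gripper_force: 0.0
```

```bash
cat >> h.py <<'E'
def blobs(f,kind,a=150,rows=262):
    hsv=cv2.cvtColor(f["frame"],cv2.COLOR_RGB2HSV); H,S,V=[hsv[...,i].astype(int) for i in range(3)]
    m={"black":(V<62),"blue":(H>100)&(H<116)&(S>130),"wood":(H<22)&(S>100)&(V>80),"brown":(H<16)&(S>140)&(V>110)}[kind].copy(); m[rows:]=0
    out=[]
    for c in cv2.findContours(m.astype(np.uint8),0,2)[0]:
        if cv2.contourArea(c)<a: continue
        pts=c.reshape(-1,2).astype(np.float32); d=cv2.fitLine(pts,cv2.DIST_L2,0,.01,.01).ravel(); bx=cv2.boxPoints(cv2.minAreaRect(c)); out.append((cv2.minAreaRect(c),d.round(2)))
    return out
E
python3 - <<'E'
from h import *
import pickle
f=grab("wrist","s1"); pickle.dump(f,open("s1.pkl","wb")); go([.590,.190,.0065],np.radians(84))
for k in ("black","blue","wood"): print(k,*blobs(f,k),sep="\n ")
print([proj(f,p).round() for p in ([.594,.222,.022],[.590,.19,.022],[.6,.267,.022],[.585,.17,.022])])
t=grab("top"); 
cv2.imwrite("pics/s1a.png",np.vstack([f["frame"][:280,:,::-1],cv2.resize(t["frame"][120:235,230:430,::-1],(640,368),interpolation=cv2.INTER_CUBIC)[:310]]))
E
```

```text
t20.6 pos [0.5919 0.1883 0.1337] turn [ 0.  -0.  -0.2] shift(pre-turn axes) cm [ 0.15 -0.21 12.72] (post-turn) [ 0.15 -0.21 12.72] F [-0.5 -0.9  0.6] w 0.599 gf 0.0
black
 (((373.5, 249.5), (13.0, 23.0), 0.0), array([2.8000e-01, 9.6000e-01, 3.7371e+02, 2.5067e+02], dtype=float32))
 (((313.8809509277344, 157.5345458984375), (22.92355728149414, 115.46026611328125), 2.2457425594329834), array([ 3.0000e-02, -1.0000e+00,  3.1426e+02,  1.5359e+02], dtype=float32))
blue
 (((219.1864013671875, 206.709228515625), (98.17845153808594, 23.323490142822266), 77.6609115600586), array([1.6000e-01, 9.9000e-01, 2.1761e+02, 2.0488e+02], dtype=float32))
wood
 (((130.8649444580078, 235.99545288085938), (60.09889221191406, 28.895694732666016), 69.30455017089844), array([  0.55,   0.83, 131.12, 233.78], dtype=float32))
 (((632.5, 24.5), (49.0, 13.0), 90.0), array([2.000e-02, 1.000e+00, 6.315e+02, 2.356e+01], dtype=float32))
 (((319.5, 130.5), (261.0, 639.0), 90.0), array([1.0000e+00, 3.0000e-02, 3.0194e+02, 1.2710e+02], dtype=float32))
[array([314., 160.]), array([313., 197.]), array([315., 104.]), array([310., 219.])]
```

View pics/s1a.png

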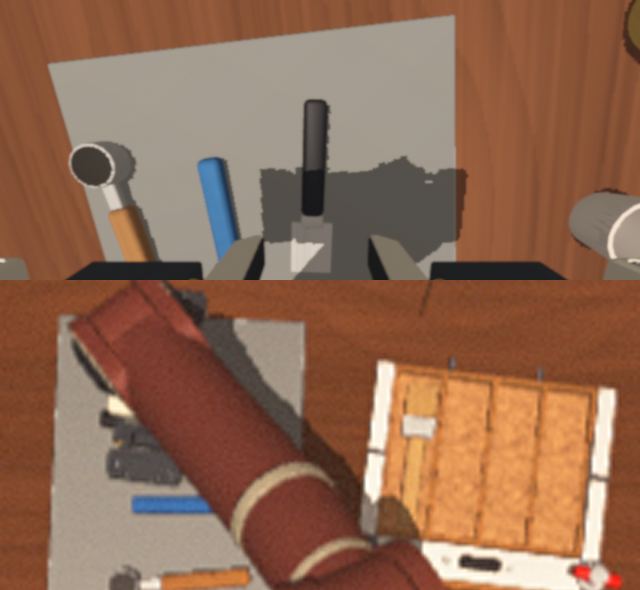

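Brush lies well in bay 3, head far. The scraper (black, (314,157)) is aligned between the fingers.

Emit:
arm_command --series '[[[0, 0, 0], [0.5, -0.15, 3], 0.6], [[0, 0, 0], [0, 0, 3], 0.6], [[0, 0, 0], [0, 0, 3], 0.6], [[0, 0, 0], [0, 0, 2.5], 0.6], [[0, 0, 0], [0, 0, 1.1], 0.6], [[0, 0, 0], [0, 0, 0], 0], [[0, 0, 0], [0, 0, 0], 0], [[0, 0, 0], [0, 0, 0], 0]]'

```text
clock: 21.33
tool_pos: [0.5916, 0.1941, 0.0086]
tcp_rot: [0.744, 0.669, 0.001, 0.0]
wrist_force: [0.2, 0.4, 0.2]
grip_width: 0.434
gripper_force: 0.0
```

Emit:
arm_command --series '[[[0, 0, 0], [0, 0, 0], 0], [[0, 0, 0], [0, 0, 0], 0], [[0, 0, 0], [0, 0, 0], 0], [[0, 0, 0], [0, 0, 0], 0], [[0, 0, 0], [0, 0, 0], 0]]'

```text
clock: 21.75
tool_pos: [0.591, 0.1937, 0.0083]
tcp_rot: [0.743, 0.669, 0.0, 0.0]
wrist_force: [-0.9, 0.4, 4.7]
grip_width: 0.212
gripper_force: 24.7
```

Emit:
arm_command --series '[[[0, 0, 0], [0, 0, -1.5], 0], [[0, 0, 0], [0, 0, -2.5], 0], [[0, 0, 0], [0, 0, -3], 0], [[0, 0, 0], [0, 0, -3], 0], [[0, 0, 0], [0, 0, -2.5], 0], [[0, 0, 0], [0, 0, 0], 0]]'

```text
clock: 22.25
tool_pos: [0.5941, 0.1955, 0.1383]
tcp_rot: [0.744, 0.669, 0.005, 0.002]
wrist_force: [0.7, 1.2, -0.6]
grip_width: 0.214
gripper_force: 24.7
```

Run:
```python
from h import *
go([*trayw(.025,.028),0.0145],np.pi-.088); print(arm.state()["q"].round(2))
```

```text
t22.2 pos [0.5941 0.1955 0.1383] turn [  0.7   0.2 -91. ] shift(pre-turn axes) cm [-33.03   0.6   12.2 ] (post-turn) [ -0.13 -32.97  12.38] F [ 0.7  1.2 -0.6] w 0.214 gf 24.7
[-0.07  0.7  -0.48  1.6   0.38  0.93 -0.79]
```

Emit:
arm_command --series '[[[0, 0, -7], [0, 0, 0], 0], [[0, 0, -7], [0, 0, 0], 0], [[0, 0, -7], [0, 0, 0], 0], [[0, 0, -7], [0, 0, 0], 0], [[0, 0, -7], [0, 0, 0], 0], [[0, 0, -7], [0, 0, 0], 0], [[0, 0, -7], [0, 0, 0], 0], [[0, 0, -7], [0, 0, 0], 0]]'

```text
clock: 22.92
tool_pos: [0.5903, 0.193, 0.1312]
tcp_rot: [0.34, 0.941, -0.001, -0.001]
wrist_force: [-0.1, -0.5, -1.5]
grip_width: 0.21
gripper_force: 24.7
```

Emit:
arm_command --series '[[[0, 0, -7], [0, 0, 0], 0], [[0, 0, -7], [0, 0, 0], 0], [[0, 0, -7], [0, 0, 0], 0], [[0, 0, -7], [0, 0, 0], 0], [[0, 0, -7], [0, 0, 0], 0], [[0, 0, 0], [0, -3.3, 0], 0], [[0, 0, 0], [0, -3.3, 0], 0], [[0, 0, 0], [0, -3.3, 0], 0]]'

```text
clock: 23.58
tool_pos: [0.5813, 0.094, 0.1311]
tcp_rot: [0.043, 0.999, -0.0, -0.001]
wrist_force: [0.1, -1.1, -0.8]
grip_width: 0.214
gripper_force: 24.7
```

Emit:
arm_command --series '[[[0, 0, 0], [0, -3.3, 0], 0], [[0, 0, 0], [0, -3.3, 0], 0], [[0, 0, 0], [0, -3.3, 0], 0], [[0, 0, 0], [0, -3.3, 0], 0], [[0, 0, 0], [0, -3.3, 0], 0], [[0, 0, 0], [0, -3.3, 0], 0], [[0, 0, 0], [0, -3.3, 0], 0], [[0, 0, 0], [0, 0, 0], 0]]'

```text
clock: 24.25
tool_pos: [0.5598, -0.1458, 0.1297]
tcp_rot: [0.051, 0.999, -0.003, -0.002]
wrist_force: [0.3, -1.3, -1.9]
grip_width: 0.212
gripper_force: 24.7
```

Emit:
arm_command --series '[[[0, 0, 0], [0, 0, 2.5], 0], [[0, 0, 0], [0, 0, 2.5], 0], [[0, 0, 0], [0, 0, 2.5], 0], [[0, 0, 0], [0, 0, 0], 0], [[0, 0, 0], [0, 0, 0], 0]]'

```text
clock: 24.67
tool_pos: [0.5604, -0.1349, 0.056]
tcp_rot: [0.044, 0.999, 0.0, -0.002]
wrist_force: [0.2, -0.1, -1.2]
grip_width: 0.214
gripper_force: 24.7
```

Run:
```python
from h import *
go([*trayw(.025,.028),0.0135],np.pi-.088); print(arm.state()["q"].round(2))
```

```text
t24.7 pos [ 0.5604 -0.1349  0.056 ] turn [ 0.  -0.2  0. ] shift(pre-turn axes) cm [-0.59  0.23  4.25] (post-turn) [-0.57  0.23  4.25] F [ 0.2 -0.1 -1.2] w 0.214 gf 24.7
[ 0.7   0.87 -0.87  1.79  0.83  0.9   0.94]
```

Emit:
arm_command --series '[[[0, 0, 0], [-0.6, 0.25, 0.8], 0], [[0, 0, 0], [0, 0, 1.3], 0], [[0, 0, 0], [0, 0, 1], 0], [[0, 0, 0], [0, 0, 0.7], 0], [[0, 0, 0], [0, 0, 0.4], 0], [[0, 0, 0], [0, 0, 0], 0], [[0, 0, 0], [0, 0, 0], 0]]'

```text
clock: 25.25
tool_pos: [0.568, -0.133, 0.0156]
tcp_rot: [0.044, 0.999, 0.0, -0.0]
wrist_force: [0.3, -0.4, -0.6]
grip_width: 0.21
gripper_force: 24.7
```

Emit:
arm_command --series '[[[0, 0, 0], [0, 0, 0], 0.3], [[0, 0, 0], [0, 0, 0], 0.3], [[0, 0, 0], [0, 0, 0], 0.3], [[0, 0, 0], [0, 0, 0], 0.3], [[0, 0, 0], [0, 0, -1.5], 0.3], [[0, 0, 0], [0, 0, -2.5], 0.3], [[0, 0, 0], [0, 0, -3], 0.6], [[0, 0, 0], [0, 0, -3], 0.6]]'

```text
clock: 25.92
tool_pos: [0.5678, -0.1328, 0.1177]
tcp_rot: [0.044, 0.999, 0.0, -0.0]
wrist_force: [1.2, -0.1, -0.1]
grip_width: 0.393
gripper_force: 0.0
```

Run:
```python
from h import *
go([.506,.150,.12],np.radians(90)); print(arm.state()["q"].round(2)); 
t=grab("top","top2"); f=grab("wrist","s2")
for k,q in (("blue",t),): print(blobs(q,k,50,400))
```

```text
t25.9 pos [ 0.5678 -0.1328  0.1177] turn [ 0. -0. 85.] shift(pre-turn axes) cm [ 8.62 27.63 -0.21] (post-turn) [28.28 -6.18 -0.23] F [ 1.2 -0.1 -0.1] w 0.393 gf 0.0
[ 0.72  0.8  -0.93  1.72  0.74  1.01  1.  ]
[(((621.0, 298.5), (49.0, 36.0), 90.0), array([ 4.0000e-02, -1.0000e+00,  6.1218e+02,  3.0759e+02], dtype=float32)), (((285.0, 190.0), (4.0, 26.0), 90.0), array([1.0000e+00, 2.0000e-02, 2.8942e+02, 1.9033e+02], dtype=float32))]
```

Emit:
arm_command --series '[[[0, 0, 0], [1.1, 3.45, 0], 0.6], [[0, 0, 0], [1.1, 3.45, 0], 0.6], [[0, 0, 0], [1.1, 3.45, 0], 0.6], [[0, 0, 0], [1.1, 3.45, 0], 0.6], [[0, 0, 0], [1.1, 3.45, 0], 0.6], [[0, 0, 0], [1.1, 3.45, 0], 0.6], [[0, 0, 0], [1.0, 3.45, 0], 0.6], [[0, 0, 0], [1.0, 3.45, 0], 0.6]]'

```text
clock: 26.68
tool_pos: [0.5059, 0.1508, 0.116]
tcp_rot: [0.044, 0.999, -0.0, 0.0]
wrist_force: [1.1, 0.1, -0.8]
grip_width: 0.604
gripper_force: 0.0
```

Emit:
arm_command --series '[[[0, 0, 7], [0, 0, 0], 0.6], [[0, 0, 7], [0, 0, 0], 0.6], [[0, 0, 7], [0, 0, 0], 0.6], [[0, 0, 7], [0, 0, 0], 0.6], [[0, 0, 7], [0, 0, 0], 0.6], [[0, 0, 7], [0, 0, 0], 0.6], [[0, 0, 7], [0, 0, 0], 0.6], [[0, 0, 7], [0, 0, 0], 0.6]]'

```text
clock: 27.35
tool_pos: [0.5063, 0.1494, 0.1159]
tcp_rot: [0.51, 0.86, -0.0, -0.0]
wrist_force: [0.4, 0.5, 0.2]
grip_width: 0.599
gripper_force: 0.0
```

Emit:
arm_command --series '[[[0, 0, 7], [0, 0, 0], 0.6], [[0, 0, 7], [0, 0, 0], 0.6], [[0, 0, 7], [0, 0, 0], 0.6], [[0, 0, 7], [0, 0, 0], 0.6], [[0, 0, 1], [0, 0, 0], 0.6], [[0, 0, 0], [0, 0, 0], 0.6], [[0, 0, 0], [0, 0, 0], 0.6]]'

```text
clock: 27.93
tool_pos: [0.5065, 0.1495, 0.1158]
tcp_rot: [0.706, 0.708, -0.0, -0.0]
wrist_force: [1.1, 0.2, 0.6]
grip_width: 0.597
gripper_force: 0.0
```

Run:
```python
from h import *
import pickle
f=grab("wrist","g1"); pickle.dump(f,open("g1.pkl","wb")); go([.506,.150,.008],np.radians(90)); print(arm.state()["q"].round(2))
print(*blobs(f,"blue"),sep="\n")
r=[b for b in blobs(f,"blue")][0][0]; print("centre world",plane(f,r[0],.022))
for x in (.5065,.506): print([proj(f,[x,y,.024]).round(0) for y in (.13,.15,.182,.23)])
```

```text
t28.0 pos [0.5066 0.1494 0.1157] turn [-0.  -0.   0.1] shift(pre-turn axes) cm [ 0.06 -0.05 10.77] (post-turn) [ 0.06 -0.06 10.77] F [-0.5  0.5 -0.5] w 0.602 gf 0.0
[-0.    0.6  -0.5   1.89  0.41  0.75 -0.73]
(((313.360595703125, 162.20103454589844), (126.6403579711914, 38.06576156616211), 88.49256896972656), array([6.0000e-02, 1.0000e+00, 3.1681e+02, 1.6987e+02], dtype=float32))
centre world [0.50450551 0.18387019 0.022     ]
[array([316., 228.]), array([316., 204.]), array([316., 165.]), array([316., 101.])]
[array([315., 228.]), array([315., 204.]), array([315., 165.]), array([315., 101.])]
```

Emit:
arm_command --series '[[[0, 0, 0], [0.2, -0.05, 3], 0.6], [[0, 0, 0], [0, 0, 3], 0.6], [[0, 0, 0], [0, 0, 2.5], 0.6], [[0, 0, 0], [0, 0, 1.5], 0.6], [[0, 0, 0], [0, 0, 0.8], 0.6], [[0, 0, 0], [0, 0, 0], 0], [[0, 0, 0], [0, 0, 0], 0], [[0, 0, 0], [0, 0, 0], 0]]'

```text
clock: 28.65
tool_pos: [0.507, 0.1519, 0.0087]
tcp_rot: [0.707, 0.707, 0.001, 0.0]
wrist_force: [0.3, 0.8, 0.1]
grip_width: 0.435
gripper_force: 0.0
```

Emit:
arm_command --series '[[[0, 0, 0], [0, 0, 0], 0], [[0, 0, 0], [0, 0, 0], 0], [[0, 0, 0], [0, 0, 0], 0], [[0, 0, 0], [0, 0, 0], 0], [[0, 0, 0], [0, 0, 0], 0]]'

```text
clock: 29.07
tool_pos: [0.5065, 0.1515, 0.0084]
tcp_rot: [0.707, 0.707, 0.0, 0.0]
wrist_force: [-0.7, -0.4, 5.3]
grip_width: 0.213
gripper_force: 25.0
```

Emit:
arm_command --series '[[[0, 0, 0], [0, 0, -1.5], 0], [[0, 0, 0], [0, 0, -2.5], 0], [[0, 0, 0], [0, 0, -3], 0], [[0, 0, 0], [0, 0, -3], 0], [[0, 0, 0], [0, 0, -2.5], 0], [[0, 0, 0], [0, 0, 0], 0], [[0, 0, -7], [0, 0, 0], 0]]'

```text
clock: 29.65
tool_pos: [0.507, 0.1517, 0.134]
tcp_rot: [0.662, 0.749, 0.001, 0.001]
wrist_force: [-0.5, -0.4, -0.9]
grip_width: 0.21
gripper_force: 25.0
```

Emit:
arm_command --series '[[[0, 0, -7], [0, 0, 0], 0], [[0, 0, -7], [0, 0, 0], 0], [[0, 0, -7], [0, 0, 0], 0], [[0, 0, -7], [0, 0, 0], 0], [[0, 0, -7], [0, 0, 0], 0], [[0, 0, -7], [0, 0, 0], 0], [[0, 0, -7], [0, 0, 0], 0], [[0, 0, -7], [0, 0, 0], 0]]'

```text
clock: 30.32
tool_pos: [0.5055, 0.1509, 0.1314]
tcp_rot: [0.231, 0.973, -0.001, -0.001]
wrist_force: [-1.2, 0.7, -0.5]
grip_width: 0.21
gripper_force: 25.0
```

Emit:
arm_command --series '[[[0, 0, -7], [0, 0, 0], 0], [[0, 0, -7], [0, 0, 0], 0], [[0, 0, -7], [0, 0, 0], 0], [[0, 0, -1], [0, 0, 0], 0], [[0, 0, 0], [0, 0, 0], 0]]'

```text
clock: 30.73
tool_pos: [0.5056, 0.1509, 0.1316]
tcp_rot: [0.045, 0.999, -0.0, -0.001]
wrist_force: [0.2, -0.3, 0.2]
grip_width: 0.21
gripper_force: 25.0
```

Run:
```python
from h import *
go([*trayw(.025,-.028),0.0135],np.pi-.088); print(arm.state()["q"].round(2))
```

```text
t30.7 pos [0.5056 0.1509 0.1316] turn [-0.  -0.1 -0.1] shift(pre-turn axes) cm [ -8.66 -33.34  11.79] (post-turn) [ -8.55 -33.36  11.81] F [ 0.2 -0.3  0.2] w 0.210 gf 25.0
[ 0.24  0.7  -0.93  1.86  0.69  0.94  0.47]
```

Emit:
arm_command --series '[[[0, 0, 0], [-0.86, -3.33, 0], 0], [[0, 0, 0], [-0.86, -3.33, 0], 0], [[0, 0, 0], [-0.86, -3.33, 0], 0], [[0, 0, 0], [-0.86, -3.33, 0], 0], [[0, 0, 0], [-0.86, -3.33, 0], 0], [[0, 0, 0], [-0.86, -3.33, 0], 0], [[0, 0, 0], [-0.86, -3.33, 0], 0], [[0, 0, 0], [-0.86, -3.33, 0], 0]]'

```text
clock: 31.4
tool_pos: [0.551, -0.1219, 0.1323]
tcp_rot: [0.046, 0.999, -0.0, -0.0]
wrist_force: [0.4, 1.1, -0.7]
grip_width: 0.212
gripper_force: 25.0
```

Emit:
arm_command --series '[[[0, 0, 0], [-0.86, -3.33, 0], 0], [[0, 0, 0], [-0.86, -3.33, 0], 0], [[0, 0, 0], [0, 0, 2.5], 0], [[0, 0, 0], [0, 0, 2.5], 0], [[0, 0, 0], [0, 0, 2], 0], [[0, 0, 0], [0, 0, 0], 0], [[0, 0, 0], [0, 0, 0], 0]]'

```text
clock: 31.98
tool_pos: [0.5618, -0.1877, 0.0617]
tcp_rot: [0.045, 0.999, 0.0, -0.001]
wrist_force: [-0.3, 0.1, -0.4]
grip_width: 0.21
gripper_force: 25.0
```

Run:
```python
from h import *
go([*trayw(.025,-.028),0.0135],np.pi-.088); print(arm.state()["q"].round(2))
```

```text
t32.0 pos [ 0.5618 -0.1877  0.0617] turn [ 0.  -0.1 -0.1] shift(pre-turn axes) cm [ 0.01 -0.12  4.82] (post-turn) [ 0.02 -0.12  4.82] F [-0.3  0.1 -0.4] w 0.210 gf 25.0
[ 0.79  0.88 -0.88  1.74  0.83  0.94  1.04]
```

Emit:
arm_command --series '[[[0, 0, 0], [0, -0.1, 1.2], 0], [[0, 0, 0], [0, 0, 1.3], 0], [[0, 0, 0], [0, 0, 1.1], 0], [[0, 0, 0], [0, 0, 0.8], 0], [[0, 0, 0], [0, 0, 0.5], 0], [[0, 0, 0], [0, 0, 0], 0], [[0, 0, 0], [0, 0, 0], 0]]'

```text
clock: 32.57
tool_pos: [0.5626, -0.1887, 0.0135]
tcp_rot: [0.044, 0.999, 0.0, 0.0]
wrist_force: [-0.1, 0.1, -0.5]
grip_width: 0.211
gripper_force: 25.0
```

Emit:
arm_command --series '[[[0, 0, 0], [0, 0, 0], 0.3], [[0, 0, 0], [0, 0, 0], 0.3], [[0, 0, 0], [0, 0, 0], 0.3], [[0, 0, 0], [0, 0, 0], 0.3], [[0, 0, 0], [0, 0, -1.5], 0.3], [[0, 0, 0], [0, 0, -2.5], 0.3], [[0, 0, 0], [0, 0, -3], 0.6], [[0, 0, 0], [0, 0, -3], 0.6]]'

```text
clock: 33.23
tool_pos: [0.5622, -0.1886, 0.1156]
tcp_rot: [0.044, 0.999, 0.0, -0.0]
wrist_force: [0.4, -0.3, 0.9]
grip_width: 0.394
gripper_force: 0.0
```

Run:
```python
from h import *
go([.418,.181,.14],np.radians(96)); print(arm.state()["q"].round(2)); 
t=grab("top","top3")
for b in blobs(t,"brown",25,400):
    if 240<b[0][0][0]<330: print(b)
```

```text
t33.2 pos [ 0.5622 -0.1886  0.1156] turn [ 0. -0. 79.] shift(pre-turn axes) cm [17.6  35.55 -2.41] (post-turn) [ 38.26 -10.48  -2.44] F [ 0.4 -0.3  0.9] w 0.394 gf 0.0
[ 0.81  0.82 -0.94  1.7   0.76  1.03  1.1 ]
```

Emit:
arm_command --series '[[[0, 0, 0], [1.6, 3.23, -0.2], 0.6], [[0, 0, 0], [1.6, 3.23, -0.2], 0.6], [[0, 0, 0], [1.6, 3.23, -0.2], 0.6], [[0, 0, 0], [1.6, 3.23, -0.2], 0.6], [[0, 0, 0], [1.6, 3.23, -0.2], 0.6], [[0, 0, 0], [1.6, 3.23, -0.2], 0.6], [[0, 0, 0], [1.6, 3.23, -0.2], 0.6], [[0, 0, 0], [1.6, 3.23, -0.2], 0.6]]'

```text
clock: 33.95
tool_pos: [0.4571, 0.0814, 0.1309]
tcp_rot: [0.044, 0.999, 0.0, 0.001]
wrist_force: [0.9, -0.1, 0.6]
grip_width: 0.6
gripper_force: 0.0
```

Emit:
arm_command --series '[[[0, 0, 0], [1.6, 3.23, -0.2], 0.6], [[0, 0, 0], [1.6, 3.23, -0.2], 0.6], [[0, 0, 0], [1.6, 3.23, -0.2], 0.6], [[0, 0, 0], [0, 0, 0], 0.6], [[0, 0, 7], [0, 0, 0], 0.6], [[0, 0, 7], [0, 0, 0], 0.6], [[0, 0, 7], [0, 0, 0], 0.6], [[0, 0, 7], [0, 0, 0], 0.6]]'

```text
clock: 34.62
tool_pos: [0.4185, 0.1809, 0.1366]
tcp_rot: [0.287, 0.958, 0.0, 0.001]
wrist_force: [-0.5, -0.5, -0.2]
grip_width: 0.599
gripper_force: 0.0
```

Emit:
arm_command --series '[[[0, 0, 7], [0, 0, 0], 0.6], [[0, 0, 7], [0, 0, 0], 0.6], [[0, 0, 7], [0, 0, 0], 0.6], [[0, 0, 7], [0, 0, 0], 0.6], [[0, 0, 7], [0, 0, 0], 0.6], [[0, 0, 7], [0, 0, 0], 0.6], [[0, 0, 7], [0, 0, 0], 0.6], [[0, 0, 2], [0, 0, 0], 0.6]]'

```text
clock: 35.28
tool_pos: [0.4185, 0.181, 0.1367]
tcp_rot: [0.671, 0.742, 0.001, 0.0]
wrist_force: [-1.2, 0.6, 0.3]
grip_width: 0.602
gripper_force: 0.0
```

Emit:
arm_command --series '[[[0, 0, 0], [0, 0, 0], 0.6], [[0, 0, 0], [0, 0, 0], 0.6]]'

```text
clock: 35.45
tool_pos: [0.4185, 0.1808, 0.1364]
tcp_rot: [0.669, 0.743, 0.001, 0.0]
wrist_force: [-1.0, -0.1, -0.1]
grip_width: 0.603
gripper_force: 0.0
```

Run:
```python
from h import *
f=grab("wrist","c1"); t=grab("top"); go([.418,.181,.008],np.radians(96)); print(arm.state()["q"].round(2))
print(*blobs(f,"brown"),sep="\n")
print([proj(f,p).round() for p in ([.4165,.18,.024],[.4147,.2,.024],[.4085,.259,.018])])
cv2.imwrite("pics/c1a.png",np.vstack([f["frame"][:280,:,::-1],cv2.resize(t["frame"][120:235,230:430,::-1],(640,368),interpolation=cv2.INTER_CUBIC)[:310]]))
```

```text
t35.5 pos [0.4184 0.1806 0.136 ] turn [ 0. -0.  0.] shift(pre-turn axes) cm [ 0.04 -0.04 12.8 ] (post-turn) [ 0.04 -0.04 12.8 ] F [-0.2 -0.4  0. ] w 0.600 gf 0.0
[-0.06  0.49 -0.56  2.05  0.4   0.7  -0.77]
(((315.5, 241.0), (40.0, 17.0), 90.0), array([ 2.0000e-01, -9.8000e-01,  3.1979e+02,  2.4070e+02], dtype=float32))
(((629.5, 229.0), (54.0, 19.0), 90.0), array([ 3.1000e-01, -9.5000e-01,  6.2973e+02,  2.2895e+02], dtype=float32))
(((319.49993896484375, 130.49996948242188), (638.9998779296875, 260.99993896484375), 0.0), array([1.0000e+00, 9.0000e-02, 1.9907e+02, 6.2460e+01], dtype=float32))
[array([313., 199.]), array([314., 177.]), array([314., 105.])]
```

View pics/c1a.png

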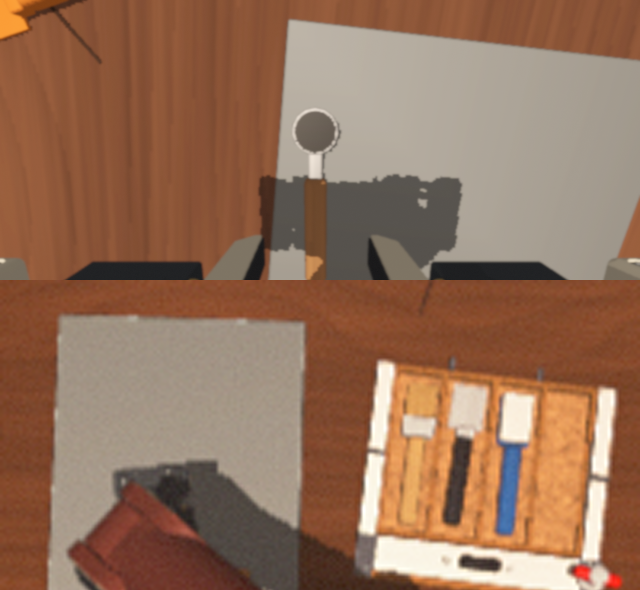

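The top view shows brush, scraper and group_brush in bays 3, 2 and 1, heads far. The scoop handle (315,215) is centred between the fingers, bowl at (315,132).

Emit:
arm_command --series '[[[0, 0, 0], [0, 0, 3], 0.6], [[0, 0, 0], [0, 0, 3], 0.6], [[0, 0, 0], [0, 0, 3], 0.6], [[0, 0, 0], [0, 0, 2.5], 0.6], [[0, 0, 0], [0, 0, 1.3], 0.6], [[0, 0, 0], [0, 0, 0], 0], [[0, 0, 0], [0, 0, 0], 0], [[0, 0, 0], [0, 0, 0], 0]]'

```text
clock: 36.22
tool_pos: [0.4186, 0.1808, 0.0081]
tcp_rot: [0.669, 0.743, 0.0, -0.0]
wrist_force: [-0.0, -0.2, 0.2]
grip_width: 0.433
gripper_force: 0.0
```

Emit:
arm_command --series '[[[0, 0, 0], [0, 0, 0], 0], [[0, 0, 0], [0, 0, 0], 0], [[0, 0, 0], [0, 0, 0], 0], [[0, 0, 0], [0, 0, 0], 0], [[0, 0, 0], [0, 0, 0], 0]]'

```text
clock: 36.63
tool_pos: [0.4187, 0.1805, 0.0083]
tcp_rot: [0.669, 0.743, 0.0, 0.0]
wrist_force: [-0.9, -0.3, 4.8]
grip_width: 0.216
gripper_force: 25.0
```

Emit:
arm_command --series '[[[0, 0, 0], [0, 0, -1.5], 0], [[0, 0, 0], [0, 0, -2.5], 0], [[0, 0, 0], [0, 0, -3], 0], [[0, 0, 0], [0, 0, -3], 0], [[0, 0, 0], [0, 0, -2.5], 0], [[0, 0, 0], [0, 0, 0], 0], [[0, 0, 7], [0, 0, 0], 0], [[0, 0, 7], [0, 0, 0], 0]]'

```text
clock: 37.3
tool_pos: [0.4182, 0.1799, 0.1324]
tcp_rot: [0.757, 0.653, -0.0, -0.0]
wrist_force: [-0.1, 0.4, -0.9]
grip_width: 0.211
gripper_force: 25.0
```

Emit:
arm_command --series '[[[0, 0, 7], [0, 0, 0], 0], [[0, 0, 7], [0, 0, 0], 0], [[0, 0, 7], [0, 0, 0], 0], [[0, 0, 7], [0, 0, 0], 0], [[0, 0, 7], [0, 0, 0], 0], [[0, 0, 7], [0, 0, 0], 0], [[0, 0, 7], [0, 0, 0], 0], [[0, 0, 7], [0, 0, 0], 0]]'

```text
clock: 37.97
tool_pos: [0.4177, 0.18, 0.1317]
tcp_rot: [0.975, 0.222, -0.001, 0.0]
wrist_force: [-0.8, 0.3, 0.3]
grip_width: 0.21
gripper_force: 25.0
```

Emit:
arm_command --series '[[[0, 0, 7], [0, 0, 0], 0], [[0, 0, 7], [0, 0, 0], 0], [[0, 0, 7], [0, 0, 0], 0], [[0, 0, 7], [0, 0, 0], 0], [[0, 0, 3], [0, 0, 0], 0], [[0, 0, 0], [0, 0, 0], 0]]'

```text
clock: 38.47
tool_pos: [0.4176, 0.1801, 0.1318]
tcp_rot: [0.999, -0.044, -0.001, 0.001]
wrist_force: [0.5, 0.1, -1.8]
grip_width: 0.214
gripper_force: 25.0
```

Run:
```python
from h import *
go([*trayw(.025,-.0825),0.0135],-.088); print(arm.state()["q"].round(2))
```

```text
t38.5 pos [0.4176 0.1801 0.1318] turn [ 0.1  0.1 -0. ] shift(pre-turn axes) cm [17.62 40.91 11.87] (post-turn) [17.57 40.95 11.83] F [ 0.5  0.1 -1.8] w 0.214 gf 25.0
[-0.41  0.45 -0.06  2.07  0.04  0.63 -2.16]
```

12 rows of (1.46, 3.41).

Emit:
arm_command --series '[[[0, 0, 0], [1.46, 3.41, 0], 0], [[0, 0, 0], [1.46, 3.41, 0], 0], [[0, 0, 0], [1.46, 3.41, 0], 0], [[0, 0, 0], [1.46, 3.41, 0], 0], [[0, 0, 0], [1.46, 3.41, 0], 0], [[0, 0, 0], [1.46, 3.41, 0], 0], [[0, 0, 0], [1.46, 3.41, 0], 0], [[0, 0, 0], [1.46, 3.41, 0], 0]]'

```text
clock: 39.13
tool_pos: [0.5104, -0.1034, 0.1319]
tcp_rot: [0.999, -0.043, -0.001, -0.0]
wrist_force: [0.9, -0.1, -0.8]
grip_width: 0.209
gripper_force: 25.0
```

Emit:
arm_command --series '[[[0, 0, 0], [1.46, 3.41, 0], 0], [[0, 0, 0], [1.46, 3.41, 0], 0], [[0, 0, 0], [1.46, 3.41, 0], 0], [[0, 0, 0], [1.46, 3.41, 0], 0], [[0, 0, 0], [0, 0, 2.5], 0], [[0, 0, 0], [0, 0, 2.5], 0], [[0, 0, 0], [0, 0, 0], 0], [[0, 0, 0], [0, 0, 0], 0]]'

```text
clock: 39.8
tool_pos: [0.5552, -0.2417, 0.0807]
tcp_rot: [0.999, -0.043, -0.002, -0.001]
wrist_force: [0.6, 1.0, -1.0]
grip_width: 0.214
gripper_force: 25.0
```

Run:
```python
from h import *
go([*trayw(.025,-.0825),0.0135],-.088); f=grab("wrist","c2"); print(blobs(f,"brown",100)[0])
```

```text
t39.8 pos [ 0.5552 -0.2417  0.0807] turn [-0.1  0.3  0.1] shift(pre-turn axes) cm [0.19 0.15 6.72] (post-turn) [0.16 0.14 6.72] F [ 0.6  1.  -1. ] w 0.214 gf 25.0
(((7.5, 247.0), (18.0, 15.0), 90.0), array([  0.35,   0.94,  10.69, 247.77], dtype=float32))
```

Emit:
arm_command --series '[[[0, 0, 0], [0.15, 0.15, 2], 0], [[0, 0, 0], [0, 0, 2], 0], [[0, 0, 0], [0, 0, 1.2], 0], [[0, 0, 0], [0, 0, 0.8], 0], [[0, 0, 0], [0, 0, 0.7], 0], [[0, 0, 0], [0, 0, 0], 0], [[0, 0, 0], [0, 0, 0], 0]]'

```text
clock: 40.43
tool_pos: [0.5587, -0.2441, 0.0162]
tcp_rot: [0.999, -0.044, 0.0, 0.0]
wrist_force: [0.6, -0.2, -0.6]
grip_width: 0.211
gripper_force: 25.0
```

Emit:
arm_command --series '[[[0, 0, 0], [0, 0, 0], 0.28], [[0, 0, 0], [0, 0, 0], 0.28], [[0, 0, 0], [0, 0, 0], 0.28], [[0, 0, 0], [0, 0, -1.5], 0.28], [[0, 0, 0], [0, 0, -2.5], 0.28], [[0, 0, 0], [0, 0, -3], 0.6], [[0, 0, 0], [0, 0, -3], 0.6], [[0, 0, 0], [0, 0, 0], 0.6]]'

```text
clock: 41.1
tool_pos: [0.5626, -0.2459, 0.1226]
tcp_rot: [0.999, -0.044, 0.006, 0.002]
wrist_force: [0.3, -0.4, 1.5]
grip_width: 0.449
gripper_force: 0.0
```

Run:
```python
from h import *
go([.446,-.150,.12],np.pi/2-.088); print(arm.state()["q"].round(2))
```

```text
t41.1 pos [ 0.5626 -0.2459  0.1226] turn [  0.8  -0.4 -90. ] shift(pre-turn axes) cm [-12.47  -8.52   0.06] (post-turn) [  8.53 -12.46   0.26] F [ 0.3 -0.4  1.5] w 0.449 gf 0.0
[ 0.42  0.65 -0.07  1.66  0.06  0.82 -1.34]
```

Emit:
arm_command --series '[[[0, 0, 0], [-3.1, -2.1, 0], 0.7], [[0, 0, 0], [-3.1, -2.1, 0], 0.7], [[0, 0, 0], [-3.1, -2.1, 0], 0.7], [[0, 0, 0], [-3.1, -2.1, 0], 0.7], [[0, 0, -7], [0, 0, 0], 0.7], [[0, 0, -7], [0, 0, 0], 0.7], [[0, 0, -7], [0, 0, 0], 0.7], [[0, 0, -7], [0, 0, 0], 0.7]]'

```text
clock: 41.77
tool_pos: [0.4423, -0.1494, 0.1161]
tcp_rot: [0.979, 0.202, 0.001, 0.0]
wrist_force: [0.3, -0.2, -1.2]
grip_width: 0.7
gripper_force: 0.0
```

Emit:
arm_command --series '[[[0, 0, -7], [0, 0, 0], 0.7], [[0, 0, -7], [0, 0, 0], 0.7], [[0, 0, -7], [0, 0, 0], 0.7], [[0, 0, -7], [0, 0, 0], 0.7], [[0, 0, -7], [0, 0, 0], 0.7], [[0, 0, -7], [0, 0, 0], 0.7], [[0, 0, -7], [0, 0, 0], 0.7], [[0, 0, -6], [0, 0, 0], 0.7]]'

```text
clock: 42.43
tool_pos: [0.4423, -0.1498, 0.116]
tcp_rot: [0.776, 0.631, 0.0, 0.0]
wrist_force: [-0.3, 0.2, -0.7]
grip_width: 0.702
gripper_force: 0.0
```

Emit:
arm_command --series '[[[0, 0, 0], [0, 0, 0], 0.7], [[0, 0, 0], [0, 0, 0], 0.7]]'

```text
clock: 42.6
tool_pos: [0.4422, -0.1497, 0.1158]
tcp_rot: [0.778, 0.628, 0.0, 0.0]
wrist_force: [-0.4, -0.1, -0.4]
grip_width: 0.701
gripper_force: 0.0
```

Run:
```python
from h import *
f=grab("wrist"); s=grab("scene"); go([.446,-.150,.045],np.pi/2-.088); print(proj(f,[.446,-.150,.065]),arm.state()["q"].round(2))
cv2.imwrite("pics/c3a.png",np.hstack([f["frame"][:,200:600,::-1],cv2.resize(s["frame"][200:310,180:300,::-1],(400,400),interpolation=cv2.INTER_CUBIC)]))
```

```text
t42.7 pos [ 0.4422 -0.1497  0.1158] turn [ 0.   0.  -7.1] shift(pre-turn axes) cm [0.05 0.38 7.08] (post-turn) [-0.    0.38  7.08] F [ 0.2 -0.3  0.3] w 0.697 gf 0.0
[320.90272623 219.90932888] [ 0.62  0.53 -0.5   2.05  0.4   0.66 -0.35]
```

View pics/c3a.png

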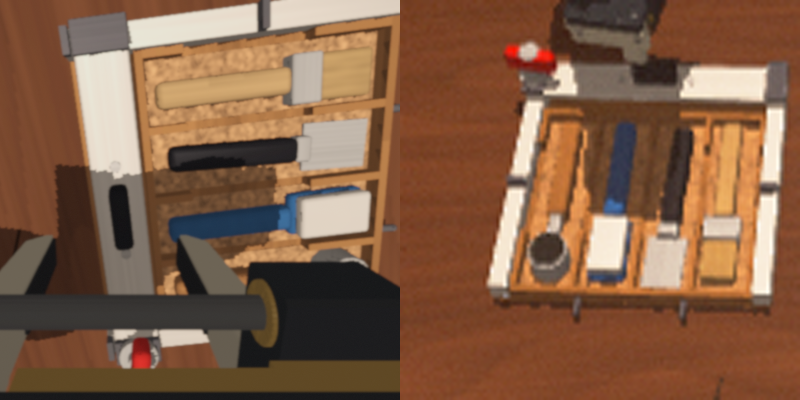

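All four lie flat, each in its own bay, heads far; bar still parked (grip at (320,217), wing along the bar). Grip the bar and slide it forward.

Emit:
arm_command --series '[[[0, 0, -7], [0, 0, 0], 0.7], [[0, 0, 0], [0, 0.35, 2], 0.7], [[0, 0, 0], [0, 0, 2], 0.7], [[0, 0, 0], [0, 0, 2], 0.7], [[0, 0, 0], [0, 0, 1], 0.7], [[0, 0, 0], [0, 0, 0], 0], [[0, 0, 0], [0, 0, 0], 0], [[0, 0, 0], [0, 0, 0], 0]]' --grip_force 20

```text
clock: 43.37
tool_pos: [0.4463, -0.1498, 0.0463]
tcp_rot: [0.738, 0.675, 0.0, 0.001]
wrist_force: [1.4, 0.2, -0.9]
grip_width: 0.535
gripper_force: 0.0
```

Emit:
arm_command --series '[[[0, 0, 0], [0, 0, 0], 0], [[0, 0, 0], [0, 0, 0], 0], [[0, 0, 0], [0, 0, 0], 0], [[0, 0, 0], [0, 0, 0], 0], [[0, 0, 0], [0, 0, 0], 0], [[0, 0, 0], [0, 0, 0], 0], [[0, 0, 0], [0, 0, 0], 0]]'

```text
clock: 43.95
tool_pos: [0.4458, -0.15, 0.0459]
tcp_rot: [0.738, 0.675, 0.0, 0.0]
wrist_force: [-1.1, 0.1, 1.7]
grip_width: 0.152
gripper_force: 20.0
```

Emit:
arm_command --series '[[[0, 0, 0], [0, 1, 0], 0], [[0, 0, 0], [0, 1.2, 0], 0], [[0, 0, 0], [0, 1.2, 0], 0], [[0, 0, 0], [0, 1.2, 0], 0], [[0, 0, 0], [0, 1.2, 0], 0], [[0, 0, 0], [0, 1.2, 0], 0], [[0, 0, 0], [0, 1, 0], 0], [[0, 0, 0], [0, 0.4, 0], 0]]'

```text
clock: 44.62
tool_pos: [0.5301, -0.1577, 0.0459]
tcp_rot: [0.738, 0.675, -0.0, 0.0]
wrist_force: [-1.7, -1.0, 4.4]
grip_width: 0.146
gripper_force: 20.0
```

Emit:
arm_command --series '[[[0, 0, 0], [0, 0.3, 0], 0], [[0, 0, 0], [0, 0.2, 0], 0], [[0, 0, 0], [0, 0, 0], 0], [[0, 0, 0], [0, 0, 0], 0]]'

```text
clock: 44.95
tool_pos: [0.5344, -0.1581, 0.0459]
tcp_rot: [0.738, 0.675, 0.0, 0.0]
wrist_force: [0.5, -1.5, 4.5]
grip_width: 0.151
gripper_force: 20.0
```

Run:
```python
from h import *
go([.446+.09*.9961,-.1486-.09*.0879,.045],np.pi/2-.088)
```

```text
t45.0 pos [ 0.5344 -0.1581  0.0459] turn [ 0.  0. -0.] shift(pre-turn axes) cm [0.17 0.11 0.09] (post-turn) [0.17 0.11 0.09] F [ 0.5 -1.5  4.5] w 0.151 gf 20.0
```

Emit:
arm_command --series '[[[0, 0, 0], [0, 0.2, 0], 0], [[0, 0, 0], [0, 0.2, 0], 0], [[0, 0, 0], [0, 0, 0], 0], [[0, 0, 0], [0, 0, 0], 0]]'

```text
clock: 45.28
tool_pos: [0.5354, -0.1582, 0.0459]
tcp_rot: [0.738, 0.675, -0.002, -0.002]
wrist_force: [-5.1, -0.2, 9.4]
grip_width: 0.146
gripper_force: 20.0
```

Emit:
arm_command --series '[[[0, 0, 0], [0, -0.2, 0], 0.6], [[0, 0, 0], [0, 0, 0], 0.6], [[0, 0, 0], [0, 0, 0], 0.6], [[0, 0, 0], [0, 0, 0], 0.6], [[0, 0, 0], [0, 0, 0], 0.6], [[0, 0, 0], [0, 0, -2.5], 0.7], [[0, 0, 0], [0, 0, -3], 0.7], [[0, 0, 0], [0, 0, -2], 0.7]]'

```text
clock: 45.95
tool_pos: [0.5371, -0.1575, 0.1223]
tcp_rot: [0.737, 0.675, 0.001, 0.0]
wrist_force: [0.3, -0.3, -0.1]
grip_width: 0.667
gripper_force: 0.0
```

Emit:
arm_command --series '[[[0, 0, 0], [-3, 0, 0], 0.7], [[0, 0, 0], [-3, 0, 0], 0.7], [[0, 0, 0], [-3, 0, 0], 0.7], [[0, 0, 0], [-3, 0, 0], 0.7], [[0, 0, 0], [-0.3, 0, 0], 0.7], [[0, 0, 0], [0, 0, 0], 0.7], [[0, 0, 0], [0, 0, 0], 0.7]]'

```text
clock: 46.53
tool_pos: [0.5256, -0.2792, 0.1205]
tcp_rot: [0.737, 0.675, 0.001, -0.001]
wrist_force: [0.1, -0.4, 0.4]
grip_width: 0.696
gripper_force: 0.0
```

Run:
```python
from h import *
f=grab("wrist","k1"); go([.5242,-.2815,.0535],np.pi/2-.088); print(arm.state()["q"].round(2))
hsv=cv2.cvtColor(f["frame"],cv2.COLOR_RGB2HSV); m=((hsv[...,0]<6)|(hsv[...,0]>174))&(hsv[...,1]>180)&(hsv[...,2]>70)
for c in cv2.findContours(m.astype(np.uint8),0,2)[0]:
    if cv2.contourArea(c)>80:
        r=cv2.minAreaRect(c); print(r,[plane(f,p,.079).round(4)[:2] for p in cv2.boxPoints(r)])
print(proj(f,[.5242,-.2815,.079]),[proj(f,[.5242+a*.087*.026,-.2815+a*.026,.079]) for a in (-1,1)])
```

```text
t46.6 pos [ 0.5259 -0.2782  0.1206] turn [ 0.  -0.1  0.1] shift(pre-turn axes) cm [-0.35 -0.14  6.71] (post-turn) [-0.34 -0.14  6.71] F [0.4 0.6 0.3] w 0.701 gf 0.0
[ 0.77  0.69 -0.54  1.69  0.43  0.88 -0.03]
((309.4945983886719, 253.86758422851562), (21.21091079711914, 19.131410598754883), 8.972625732421875) [array([ 0.511 , -0.3044]), array([ 0.5144, -0.2908]), array([ 0.5283, -0.2944]), array([ 0.5251, -0.3081])]
((317.8918762207031, 203.14862060546875), (18.248287200927734, 28.934223175048828), 9.462321281433105) [array([ 0.5202, -0.2724]), array([ 0.5251, -0.2535]), array([ 0.5365, -0.2565]), array([ 0.5319, -0.2755])]
[313.73163659 228.50055526] [array([313.79424799, 264.49285857]), array([313.66507883, 190.23967149])]
```

The wing stands about 9° short of the tool's yaw; match it, then grasp and tighten.

Emit:
arm_command --series '[[[0, 0, 0], [-0.35, -0.15, 1.7], 0.7], [[0, 0, 4], [0, 0, 1.7], 0.7], [[0, 0, 4], [0, 0, 1.7], 0.7], [[0, 0, 0], [0, 0, 1.6], 0.7], [[0, 0, 0], [0, 0, 0], 0], [[0, 0, 0], [0, 0, 0], 0], [[0, 0, 0], [0, 0, 0], 0], [[0, 0, 0], [0, 0, 0], 0]]' --grip_force 40

```text
clock: 47.25
tool_pos: [0.5248, -0.2833, 0.055]
tcp_rot: [0.783, 0.623, 0.001, 0.001]
wrist_force: [-0.0, -0.4, -0.3]
grip_width: 0.459
gripper_force: 0.0
```

Emit:
arm_command --series '[[[0, 0, 0], [0, 0, 0], 0], [[0, 0, 0], [0, 0, 0], 0], [[0, 0, 0], [0, 0, 0], 0], [[0, 0, 0], [0, 0, 0], 0], [[0, 0, 0], [0, 0, 0], 0], [[0, 0, 0], [0, 0, 0], 0], [[0, 0, 0], [0, 0, 0], 0]]'

```text
clock: 47.83
tool_pos: [0.5238, -0.2839, 0.054]
tcp_rot: [0.783, 0.622, 0.0, 0.0]
wrist_force: [-0.1, 0.3, 2.9]
grip_width: 0.169
gripper_force: 40.0
```

Emit:
arm_command --series '[[[0, 0, 5], [0, 0, 0], 0], [[0, 0, 6], [0, 0, 0], 0], [[0, 0, 6], [0, 0, 0], 0], [[0, 0, 6], [0, 0, 0], 0], [[0, 0, 6], [0, 0, 0], 0], [[0, 0, 6], [0, 0, 0], 0], [[0, 0, 0], [0, 0, 0], 0]]'

```text
clock: 48.42
tool_pos: [0.5231, -0.2835, 0.054]
tcp_rot: [0.934, 0.357, -0.001, -0.0]
wrist_force: [-1.9, 0.3, 4.2]
grip_width: 0.17
gripper_force: 40.0
```

Run:
```python
from h import *
go([.5242,-.2815,.0535],-.088);print(arm.state()["ft_torque"].round(2))
```

```text
t48.4 pos [ 0.5231 -0.2835  0.054 ] turn [-0.   0.1 46.9] shift(pre-turn axes) cm [ 0.22 -0.08  0.05] (post-turn) [ 0.09 -0.21  0.05] F [-1.9  0.3  4.2] w 0.170 gf 40.0
[0.07 0.42 0.1 ]
```

Emit:
arm_command --series '[[[0, 0, 6], [0, 0, 0], 0], [[0, 0, 6], [0, 0, 0], 0], [[0, 0, 6], [0, 0, 0], 0], [[0, 0, 6], [0, 0, 0], 0], [[0, 0, 6], [0, 0, 0], 0], [[0, 0, 6], [0, 0, 0], 0], [[0, 0, 6], [0, 0, 0], 0], [[0, 0, 0], [0, 0, 0], 0]]'

```text
clock: 49.08
tool_pos: [0.5228, -0.2828, 0.054]
tcp_rot: [1.0, -0.0, -0.001, -0.001]
wrist_force: [-2.9, 1.1, 6.1]
grip_width: 0.174
gripper_force: 40.0
```

Run:
```python
from h import *
go([.5242,-.2815,.0535],-.088);print(arm.state()["ft_torque"].round(2))
```

```text
t49.1 pos [ 0.5228 -0.2828  0.054 ] turn [-0.1  0.1  5. ] shift(pre-turn axes) cm [ 0.14 -0.13  0.05] (post-turn) [ 0.13 -0.14  0.05] F [-2.9  1.1  6.1] w 0.174 gf 40.0
[0.33 0.6  0.13]
```

Emit:
arm_command --series '[[[0, 0, 4], [0, 0, 0], 0], [[0, 0, 3], [0, 0, 0], 0], [[0, 0, 3], [0, 0, 0], 0], [[0, 0, 0], [0, 0, 0], 0], [[0, 0, 0], [0, 0, 0], 0]]'

```text
clock: 49.5
tool_pos: [0.5237, -0.2827, 0.0541]
tcp_rot: [0.996, -0.086, -0.0, -0.001]
wrist_force: [-1.7, 1.7, 4.3]
grip_width: 0.17
gripper_force: 40.0
```

Run:
```python
from h import *
go([.5242,-.2815,.0535],-.088);print(arm.state()["ft_torque"].round(2),arm.state()["q"].round(2))
```

```text
t49.5 pos [ 0.5237 -0.2827  0.0541] turn [-0.1  0.  -4.8] shift(pre-turn axes) cm [ 0.03 -0.12  0.06] (post-turn) [ 0.04 -0.12  0.06] F [-1.7  1.7  4.3] w 0.170 gf 40.0
[ 0.49  0.38 -0.12] [ 0.48  0.73 -0.03  1.75  0.03  0.66 -1.31]
```

Emit:
arm_command --series '[[[0, 0, 4], [0, 0, 0], 0], [[0, 0, 4], [0, 0, 0], 0], [[0, 0, 0], [0, 0, 0], 0], [[0, 0, 0], [0, 0, 0], 0]]'

```text
clock: 49.83
tool_pos: [0.5243, -0.2828, 0.0541]
tcp_rot: [0.988, -0.154, 0.0, -0.0]
wrist_force: [-0.7, 1.9, 5.8]
grip_width: 0.176
gripper_force: 42.1
```

Run:
```python
from h import *
go([.5242,-.2815,.0535],-.088);print(arm.state()["ft_torque"].round(2),arm.state()["q"].round(2))
```

```text
t49.8 pos [ 0.5243 -0.2828  0.0541] turn [ -0.   -0.  -12.6] shift(pre-turn axes) cm [-0.05 -0.12  0.06] (post-turn) [-0.02 -0.13  0.06] F [-0.7  1.9  5.8] w 0.176 gf 42.1
[0.44 0.1  0.47] [ 0.45  0.73  0.01  1.75 -0.01  0.66 -1.41]
```

Emit:
arm_command --series '[[[0, 0, 0], [0, 0, 0], 0.6], [[0, 0, 0], [0, 0, 0], 0.6], [[0, 0, 0], [0, 0, 0], 0.7], [[0, 0, 0], [0, 0, 0], 0.7], [[0, 0, 0], [0, 0, 0], 0.7], [[0, 0, 0], [0, 0, -2.5], 0.7], [[0, 0, 0], [0, 0, -3], 0.7], [[0, 0, 0], [0, 0, -2], 0.7]]'

```text
clock: 50.5
tool_pos: [0.5242, -0.2843, 0.1304]
tcp_rot: [0.988, -0.157, 0.001, 0.0]
wrist_force: [0.9, -0.0, 0.1]
grip_width: 0.683
gripper_force: 0.0
```

Emit:
arm_command --series '[[[0, 0, -4], [0, 0, 0], 0.7], [[0, 0, -4], [0, 0, 0], 0.7], [[0, 0, 0], [0, 0, 0], 0.7], [[0, 0, 0], [0, 0, 0], 0.7]]'

```text
clock: 50.83
tool_pos: [0.5234, -0.2838, 0.1285]
tcp_rot: [0.996, -0.089, -0.0, -0.0]
wrist_force: [-0.6, -0.7, 0.2]
grip_width: 0.701
gripper_force: 0.0
```

```bash
cat > red.py <<'E'
from h import *
f=grab("wrist"); go([.5242,-.2815,.0535],-.088)
hsv=cv2.cvtColor(f["frame"],cv2.COLOR_RGB2HSV); m=((hsv[...,0]<6)|(hsv[...,0]>174))&(hsv[...,1]>180)&(hsv[...,2]>60); m[262:]=0
C=[]
for c in cv2.findContours(m.astype(np.uint8),0,2)[0]:
    if cv2.contourArea(c)>80:
        r=cv2.minAreaRect(c); P=plane(f,r[0],.079); C.append(P); print(r,P.round(4)[:2])
C.sort(key=lambda p:p[0])
if len(C)>1: d=C[-1]-C[0]; print("wing yaw deg",np.degrees(np.arctan2(d[1],d[0])))
E
python3 red.py
```

```text
t50.9 pos [ 0.5233 -0.2838  0.1283] turn [-0.   0.  -5.1] shift(pre-turn axes) cm [ 0.05 -0.24  7.48] (post-turn) [ 0.07 -0.23  7.48] F [-0.2  0.6  0.2] w 0.702 gf 0.0
((315.71466064453125, 243.7190704345703), (16.563230514526367, 17.427980422973633), 86.18592071533203) [ 0.5075 -0.2814]
((311.8827209472656, 193.7411651611328), (27.671905517578125, 17.760576248168945), 86.18592071533203) [ 0.5435 -0.2852]
wing yaw deg -6.017394262143222
```

Emit:
arm_command --series '[[[0, 0, 0], [0, 2, -3], 0.7], [[0, 0, 0], [0, 3, -2], 0.7], [[0, 0, 0], [0, 3, 0], 0.7], [[0, 0, 0], [0, 3, 0], 0.7], [[0, 0, 0], [0, 3, 0], 0.7], [[0, 0, 0], [0, 3, 0], 0.7], [[0, 0, 0], [0, 3, 0], 0.7], [[0, 0, 0], [0, 0, 0], 0.7]]'

```text
clock: 51.55
tool_pos: [0.4836, -0.489, 0.1775]
tcp_rot: [0.996, -0.093, -0.002, 0.003]
wrist_force: [-0.9, -1.0, -0.3]
grip_width: 0.697
gripper_force: 0.0
```

Run:
```python
from h import *
t=grab("top","fin"); s=grab("scene","fins")
g0=cv2.imread("pics/top0.png")[...,::-1]
for nm,f,win in (("top",t,(355,170,410,205)),("scene",s,(235,225,275,250))):
    x0,y0,x1,y1=win; m=(f["frame"][y0:y1,x0:x1].max(2)<50).astype(np.uint8)
    print(nm,[((np.array(cv2.minAreaRect(c)[0])+[x0,y0]).round(1),cv2.contourArea(c)) for c in cv2.findContours(m,0,2)[0] if cv2.contourArea(c)>8],"exp",proj(f,[*trayw(-.004,0),.06]).round(1))
# tool head/handle colours at each bay, seen from top
for y,n in ((.08,"brush"),(.028,"scraper"),(-.028,"gb"),(-.0825,"scoop")):
    print(n,[t["frame"][tuple(np.round(proj(t,[*trayw(x,y),.025])[::-1]).astype(int))].tolist() for x in (-.035,.035,.09)])
for p,q in (((464,189),"tamper"),((212,185),"porta")):
    a=g0[p[1]-25:p[1]+25,p[0]-25:p[0]+25].astype(int); b=t["frame"][p[1]-25:p[1]+25,p[0]-25:p[0]+25].astype(int); print(q,(abs(a-b).sum(2)>60).mean())
```

```text
top [] exp [382.4 182. ]
scene [] exp [251.8 240.6]
brush [[236, 173, 100], [239, 177, 99], [223, 160, 89]]
scraper [[74, 60, 57], [70, 55, 52], [227, 209, 188]]
gb [[73, 112, 171], [71, 109, 164], [249, 237, 221]]
scoop [[208, 125, 64], [198, 119, 59], [75, 58, 50]]
tamper 0.5828
porta 0.0
```

Run:
```python
from h import *
s=cv2.imread("pics/fins.png")[...,::-1]; t=cv2.imread("pics/fin.png")[...,::-1]; s0=cv2.imread("pics/scene0.png")[...,::-1]
for nm,f,(x0,y0,x1,y1) in (("top",t,(368,172,398,196)),("scene",s,(240,230,268,252))):
    g=f[y0:y1,x0:x1].max(2); m=(g<110).astype(np.uint8)
    print(nm,g.min(),[((np.array(cv2.minAreaRect(c)[0])+[x0,y0]).round(1),cv2.contourArea(c)) for c in cv2.findContours(m,0,2)[0] if cv2.contourArea(c)>4])
print((abs(s0[235:262,152:178].astype(int)-s[235:262,152:178]).sum(2)>80).mean())
```

```text
top 59 [(array([371.5, 191.5]), 26.5), (array([382.5, 182.5]), 29.0), (array([374., 174.]), 16.0)]
scene 50 [(array([262. , 250.5]), 5.5), (array([252.5, 240.5]), 75.5), (array([262.5, 236. ]), 19.5), (array([247.5, 233. ]), 11.5)]
0.5826210826210826
```

Emit:
arm_command --series '[[[0, 0, 0], [-2, 2, -2], 0.7], [[0, 0, 0], [-2, 2, -2], 0.7], [[0, 0, 0], [-2, 2, -2], 0.7], [[0, 0, 0], [-2, 2, -2], 0.7], [[0, 0, 0], [-2, 2, 0], 0.7], [[0, 0, 0], [-2, 2, 0], 0.7], [[0, 0, 0], [-2, 0, 0], 0.7], [[0, 0, 0], [0, 0, 0], 0.7]]'

```text
clock: 52.32
tool_pos: [0.325, -0.5747, 0.2587]
tcp_rot: [0.996, -0.091, -0.002, -0.0]
wrist_force: [-1.0, 0.2, -0.1]
grip_width: 0.697
gripper_force: 0.0
```

Run:
```python
from h import *
t=grab("top")["frame"]; s=grab("scene")["frame"]; go([.4,-.5,.25],-.1)
for nm,f,g,(x,y) in (("top",t,"top0",(464,189)),("scene",s,"scene0",(165,246))):
    a=cv2.imread(f"pics/{g}.png")[...,::-1]; p=a[y-14:y+14,x-13:x+13]; w=f[y-34:y+34,x-33:x+33]
    r=cv2.matchTemplate(w.astype(np.uint8),np.ascontiguousarray(p),cv2.TM_CCOEFF_NORMED); print(nm,cv2.minMaxLoc(r))
```

```text
t52.4 pos [ 0.3311 -0.5729  0.2587] turn [-0.1 -0.1 -4.3] shift(pre-turn axes) cm [ 5.52 -8.38  0.89] (post-turn) [ 6.13 -7.95  0.87] F [ 0.9  0.5 -0.3] w 0.700 gf 0.0
top (-0.26633965969085693, 0.9969894289970398, (21, 34), (20, 20))
scene (-0.3023684620857239, 0.9941758513450623, (27, 2), (20, 20))
```

Tamper and portafilter are unmoved, the bar is at its far stop and the knob is tight. Handing in.

```bash
python3 -c "
from rig import arm
print(arm.job_done())"
```

```text
the job is handed in; nothing more can be done
None
```

I packed all four tools flat in their own bays with heads to the far end, slid the bar to its far stop and turned the knob tight; final camera checks agree, the portafilter and tamper did not move, and the job is handed in (no verdict was returned).

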